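Strip the clamp stack and unload the test jig

TASK

End the test by pressing the jig's stop button fully down and letting it up, then slide the probe head back to its far stop and leave it there. Take the wing nut, then the spacer, then the clamp bar off the stud, laying each on the white gridded panel before you take the next, and then move all the modules from the jig into the black tray, leaving them alone until the bar is off. Do not disturb the other things on the bench.

Things in the scene. Friction and masses are not known exactly. Their poses are not given: they have to be found in the camera images.
- jig: aluminium test jig fixed to the bench: plate 12 mm thick, 190 mm (x) by 244 mm (y), tail with slide rail behind. Origin on the bench straight under the stud; x along the slide away from the robot, y along the row of modules. A black support block 36 x 36 mm rises to 74 mm above the bench, and on it the stud. Four nests at y = -100, -56, 56, 100 mm (x = 0)
- stud_tip (a point): top end of the smooth upright steel stud, 10 mm across, 138 mm above the bench
- head (a joint): travel of the probe head along the jig's x in m: about 0 to 0.02 at the start (head over the stud, blocking it), 0.10 at its far stop, away from the robot. It slides with about 2.5 N of friction and stays where it is left
- head_grip (a point): centre of the upright grey grip tab on top of the probe head: 16 mm (jig x) by 40 mm (jig y) by 45 mm high, 220 mm above the bench. Under it is the head's black arm, 44 mm wide, its top 22 mm and underside 45 mm below this point, reaching 45 mm from here towards the robot and 105 mm back to a column
- stop (a joint): travel of the stop button in m: 0 up, 0.007 fully down, springs back up; about 5 N when fully down
- stop_top (a point): centre of the top face of the round white stop button, 36 mm across, on a grey housing standing on the jig plate at the side nearest the robot; presses straight down
- wing_nut: steel quick-release wing nut without thread: lifts straight up off the stud. Origin at the centre of its underside, z up along its 14 mm hole, x along the wings. Round hub 32 mm across, 34 mm high; wings 10 mm thick, 97 mm over both tips, between 8 and 37 mm above the origin. 90 g. Sits on the spacer; the stud reaches 12 mm into it
- spacer: black square spacer block 44 x 44 mm, 22 mm high with a 14 mm hole up through it, 60 g; origin at the centre of its underside. It sits on the clamp bar's boss, under the wing nut
- clamp_bar: aluminium clamp bar 220 mm long (y), 36 mm wide (x), 10 mm thick, with a boss 36 x 36 mm, 20 mm high on top at the middle (30 mm over all), 14 mm hole through the middle, 260 g; origin at the centre of its underside. Sits on the support block, over the modules with 2 mm of air between
- tray: black open tray, loose on the bench, 240 mm (x) by 170 mm (y) by 35 mm high, walls and floor about 4 to 5 mm, 0.7 kg; origin at the centre of its underside
- panel: flat white panel with a black grid, fixed on the bench, 250 mm (x) by 190 mm (y), 4 mm thick; origin at the centre of its underside
- module0: power module, a finned aluminium heat sink on a black block, 44 mm (x) by 36 mm (y) by 60 mm high, 160 g, all four alike; origin at the centre of its underside. Stands in the jig nest at y = -100 mm; may be absent
- module1: power module, a finned aluminium heat sink on a black block, 44 mm (x) by 36 mm (y) by 60 mm high, 160 g, all four alike; origin at the centre of its underside. Stands in the jig nest at y = -56 mm; may be absent
- module2: power module, a finned aluminium heat sink on a black block, 44 mm (x) by 36 mm (y) by 60 mm high, 160 g, all four alike; origin at the centre of its underside. Stands in the jig nest at y = 56 mm; may be absent
- module3: power module, a finned aluminium heat sink on a black block, 44 mm (x) by 36 mm (y) by 60 mm high, 160 g, all four alike; origin at the centre of its underside. Stands in the jig nest at y = 100 mm; may be absent
- screwdriver: bystander, not to be disturbed: a black-handled screwdriver lying on the bench, about 200 mm long, under 35 mm high, along its own x
- spool: bystander, not to be disturbed: a steel reel 60 mm across, 46 mm high; origin on its underside
- flux_jar: bystander, not to be disturbed: an amber glass jar 52 mm across, 60 mm high; origin on its underside
- power_bank: bystander, not to be disturbed: a grey power bank 75 x 45 mm, 120 mm high, standing; origin on its underside
- meter: bystander, not to be disturbed: a grey hand-held meter 160 x 80 x 36 mm lying flat; origin on its underside
- tip_cleaner: bystander, not to be disturbed: a round tin 70 mm across with a brass ball; origin on its underside
Mind the look-alikes: they are no part of the job. Several things have the shape of the spacer; the one meant has the colours described above. Leave any yellow look-alike of the module0 alone.

How it is judged:
By the outcome, as a careful person would: the job done as asked, in the order asked, and still so for the second after the job is handed in, with the robot touching nothing.
Of module0, module1, module2, module3 only 2 to 4 are there at a start; the rules pass over those that are not, and their reading is None.
At some moment in a run one of tray may be knocked a few centimetres aside while the robot is not near it.
Once in a run the grip may slacken for a moment while it holds something.
It also fails if it takes over 210 s, if anything falls off the work surface, if the arm or the gripper's body presses on something with over 40 N, if the wrist force passes 120 N, or if a joint passes its speed limit or range.

ROBOT

A 7-joint arm with a two-finger parallel gripper is mounted at the origin on the work surface. World frame = base frame: x ahead of the robot, y to its left, z up, the work surface at z = 0. Lengths are in m, angles in rad, forces in N, time in s.
With the tool pointing down it reaches from about 0.4 to 0.9 m from the base axis. Payload 5.5 kg.
Tool frame: the origin (TCP) lies midway between the tips of the shut fingers; the grasp point (between the pads) lies 19 mm behind it; z points along the fingers, y is the line along which they close (so a half turn about z gives the same grasp; the last joint's range is limited). The gripper opens to 85 mm and grips with 20 to 120 N. Pads are 22 mm wide; open, the fingers measure 114 mm over their backs; the gripper's body (76 mm by 85 mm) begins 54 mm behind the grasp point. The pads swing forward as they close: fully open they stand 13 mm farther back than shut.
Start: joints at [-0.923, 0.501, -0.427, 1.55, 0.221, 1.138, -0.21], TCP at [0.244, 0.602, 0.231] pointing down, gripper open.
Joint ranges: [-2.88, 2.88], [-0.31, 2.03], [-1.54, 1.56], [0.2, 2.42], [-1.41, 4.55], [0.19, 2.02], [-2.57, 2.57]. Speed limits (rad/s): [2.57, 2.57, 3.14, 3.14, 3.14, 3.14, 3.14].

INTERFACE

Orientations are given as a rotation vector (axis times angle).
In Python, from station import sensors, optics, order gives the robot as it stands.
- The arm moves only by the tool servo_tool, never from a script. Its argument "plan" is a list of rows, each an object of numbers: "claw": the opening, from 0 (shut) to 1 (fully open); "tx", "ty", "tz": the shift along the tool's x, y, z in units of 500 mm (1.0 is 500 mm); "spin": the turn about the tool's z in units of 90 degrees (1.0 is 90 degrees). A call has 1 to 8 rows; each row is the pose to reach, as a shift and turn from the pose commanded when the call began, along the tool's axes at that moment; what a row does not reach only later rows make up. A row lasts 1/10 s, in which the tool goes at most 50 mm and 8.59 degrees, less where a joint would pass 70% of its speed; a pose out of reach is approached as far as the arm can. A call with a number of a shift or a turn outside -1 to 1 is refused whole. A call with a gripper value outside its range is refused whole. The fingers move at their own pace and stop on an object; "squeeze" is the grip in N (left out, the last holds). Time passes only in rows, so rows that repeat a pose let the fingers close. It gives the time, the measured TCP pose, the force, the opening and the grip force at its end, in the units of the state.
- sensors.sense(): the state, without advancing time (a new reading comes with each control period).
- optics.read_camera(name): name is "scene" or "top" or "wrist"; returns the picture (400x640x3 uint8, red, green, blue); there is no depth.
- optics.calibration(name): a dict with "mtx" (3x3 intrinsics, pixels), "rvec" (rotation vector, rad) and "tvec" (3), from world to camera coordinates, as OpenCV has them. Camera axes: x right, y down, z forward; pixel columns grow to the right and rows downward; lengths in m; the calibration is good to about 2 mm. A picture is of the moment at which its call begins: read the wrist's pose just before it. calibration takes no time and is no camera call; for the wrist camera it gives the pose at the moment of the call.
- order.close_job(): hands the job in; it is judged then, once.
The state is a dict: "clock": time; "qpos": joint angles; "qvel": joint speeds; "joint_torque": joint torques, N m; "tool_pos": TCP position; "tool_rot": TCP orientation; "wrist_force": force on the tool from outside, world axes, zero at the start; "wrist_torque": the same for the moment, N m; "width": opening from 0.0 (shut) to 1.0 (fully open); "grip_force": force on a finger pad.
Only numpy, scipy, OpenCV 4.12 (cv2) and the standard library are available. Lean on these libraries where they do the work, as an engineer would, in place of code of your own. Each camera call takes 0.05 s, during which the arm holds its last target. There are 200 camera calls.

## Working session

There is one attempt and no reset: what is moved stays moved. The work goes in short steps, Python scripts to look and compute and a tool call to move; the robot and the scene stay as the last step left them, time stands still between calls to the robot, and variables do not carry over. Pictures are saved under pics/ and viewed, at most 14 in all, crops included, and the job is handed in when it is done.

Besides the shell and the picture viewer there is one more tool, called after "Request:" by a JSON object that holds its "api" and its "payload", one argument or row to a line. servo_tool: Moves the arm, as the interface text tells. Shifts and turns lie within -1 to 1; 1 stands for 500 mm of shift or 90 degrees of turn. Its arguments: {"type":"object","properties":{"plan":{"type":"array"},"squeeze":{"type":"number"}},"required":["plan"]}

```bash
mkdir -p pics; ls
cat > h.py <<'E'
import numpy as np, cv2
from station import sensors, optics, order
def cal(n):
    c=optics.calibration(n); K=np.array(c['mtx']);R=cv2.Rodrigues(np.array(c['rvec'],float))[0];t=np.array(c['tvec'],float).ravel()
    return K,R,t
def ray(C,px):
    K,R,t=C; d=R.T@np.linalg.inv(K)@np.array([px[0],px[1],1.]); return -R.T@t,d
def onz(C,px,z):
    o,d=ray(C,px); return o+d*(z-o[2])/d[2]
def proj(C,p):
    K,R,t=C; q=K@(R@np.array(p,float)+t); return q[:2]/q[2]
def snap(n,f):
    C=cal(n); im=optics.read_camera(n); cv2.imwrite(f'pics/{f}.png',im[:,:,::-1]); np.savez(f'pics/{f}.npz',im=im,K=C[0],R=C[1],t=C[2]); return im,C
def load(f):
    d=np.load(f'pics/{f}.npz'); return d['im'],(d['K'],d['R'],d['t'])
E
python3 - <<'E'
from h import *
for n in('top','scene','wrist'):
    im,C=snap(n,n+'0'); print(n,-C[1].T@C[2],C[1][2],C[0][0,0])
s=sensors.sense();print(s)
a=cv2.imread('pics/top0.png');cv2.imwrite('pics/top0b.png',cv2.resize(a,(800,500)))
E
```

```text
pics
top [ 1.76754109e-01 -5.46111858e-04  1.91844734e+00] [ 2.23022410e-01  1.31541925e-04 -9.74813309e-01] 499.04939667490504
scene [ 1.56939694 -0.91113955  1.12908904] [-0.59350507  0.53796802 -0.59861686] 520.4719594252089
wrist [0.18039649 0.62867391 0.37275933] [ 0.24936001 -0.10270149 -0.96294963] 299.31783722172224
{'clock': 0.15, 'qpos': array([-0.92278647,  0.50168018, -0.42683567,  1.55122244,  0.22087162,
        1.13832069, -0.21028414]), 'qvel': array([-0.00057614, -0.00311521, -0.001502  , -0.00373173,  0.00204372,
        0.00195751,  0.00135106]), 'joint_torque': array([-7.00151286e-03, -5.70033681e+01, -5.82532659e+00, -2.81284046e+01,
        1.06963265e-02,  7.88046018e-03,  9.48195293e-06]), 'tool_pos': array([0.24383908, 0.60193657, 0.23046311]), 'tool_rot': array([-6.00532077e-01, -3.08335421e+00,  2.41215584e-03]), 'wrist_force': array([ 0.01442242, -0.25223277,  0.02637433]), 'wrist_torque': array([ 0.0982557 , -0.03275404,  0.00016136]), 'grip_force': 0.0, 'width': 1.0019337072957386}
```

View pics/top0.png

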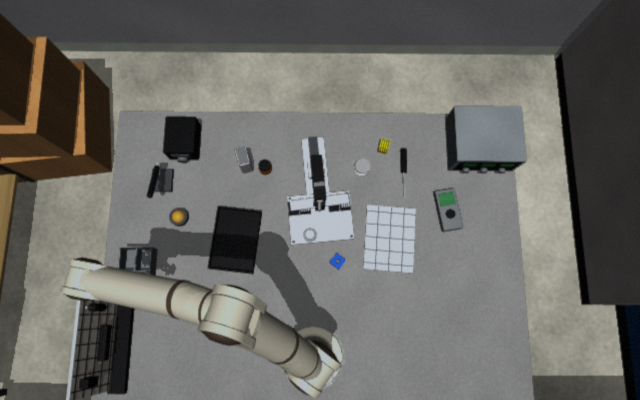

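View pics/scene0.png

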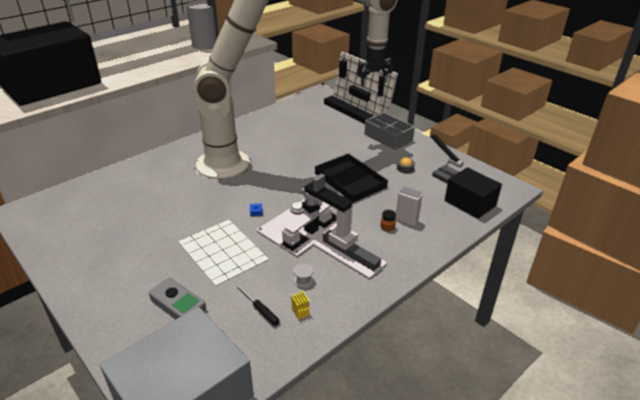

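The top view has the jig at about (320,215), the stop button at about (310,235), the panel at (390,238) and the tray at (236,239). Next I'll zoom in.

Run:
```python
from h import *
im,C=load('top0'); 
cv2.imwrite('pics/z1.png',cv2.resize(im[130:255,265:425,::-1],None,fx=5,fy=4.8,interpolation=cv2.INTER_CUBIC)[:600,:800])
for n,px,z in [('plate TL',(287,196),.012),('TR',(351,192),.012),('BR',(353,238),.012),('BL',(292,243),.012),('stop',(310,235),.04),('tab',(320,205),.22),('pTL',(368,206),.004),('pTR',(416,208),.004),('pBR',(413,272),.004),('pBL',(364,269),.004),('tTL',(217,206),.035),('tTR',(262,209),.035),('tBR',(253,272),.035),('tBL',(209,267),.035)]:
    print(n,onz(C,px,z).round(3))
```

```text
plate TL [0.596 0.104 0.012]
TR [ 0.614 -0.147  0.012]
BR [ 0.433 -0.153  0.012]
BL [0.412 0.081 0.012]
stop [0.44  0.012 0.04 ]
tab [ 0.519 -0.023  0.22 ]
pTL [ 0.561 -0.213  0.004]
pTR [ 0.554 -0.401  0.004]
pBR [ 0.307 -0.38   0.004]
pBL [ 0.316 -0.194  0.004]
tTL [0.549 0.371 0.035]
tTR [0.539 0.198 0.035]
tBR [0.299 0.224 0.035]
tBL [0.317 0.389 0.035]
```

View pics/z1.png

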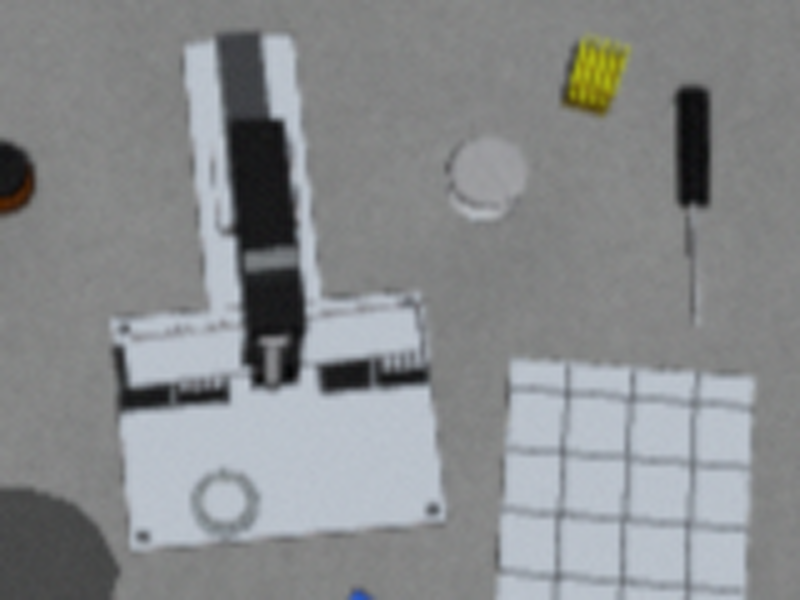

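The wing nut is at about (319.6,204) with its wings along x, and the grey tab is at (319,184). The modules' fins show beside the arm. I'll move in for a wrist view.

```bash
cat >> h.py <<'E'
def pose():
    s=sensors.sense(); return np.array(s['tool_pos']),cv2.Rodrigues(np.array(s['tool_rot'],float))[0],s
def go(*targets):
    """targets: (x,y,z,deg of tool y axis mod 180 or None); prints total shift/turn in units from the present pose"""
    p,R,s=pose(); y=np.degrees(np.arctan2(R[1,1],R[0,1]))
    print('at',p.round(4),'ydeg',round(y,1),'tilt',R[:,2].round(4),'q',s['qpos'].round(2),'t',round(s['clock'],2))
    for T in targets:
        d=R.T@(np.array(T[:3],float)-p)/.5
        out=dict(tx=d[0],ty=d[1],tz=d[2])
        if T[3] is not None:
            a=(T[3]-y+90)%180-90; out['spin']=-a/90  # tool z down
        print(T,{k:round(float(v),4) for k,v in out.items()},'rows',int(np.ceil(max(np.linalg.norm(d)*10,abs(out.get('spin',0))*90/8.59))))
J=np.array
E
python3 - <<'E'
from h import *
p,R,s=pose();print(R.round(3)); C=cal('wrist'); print(R.T@(-C[1].T@C[2]-p), R.T@C[1].T)
go((.244,.602,.45,None),(.34,-.02,.45,94))
E
```

```text
[[-0.927  0.375 -0.001]
 [ 0.375  0.927 -0.001]
 [ 0.    -0.002 -1.   ]]
[ 0.06885156  0.00080934 -0.14243104] [[ 3.59338864e-04 -9.62950999e-01 -2.69676185e-01]
 [ 9.99999934e-01  3.33783857e-04  1.40618058e-04]
 [-4.53947425e-05 -2.69676218e-01  9.62951056e-01]]
at [0.2438 0.6019 0.2305] ydeg 68.0 tilt [-6.0e-04 -1.5e-03 -1.0e+00] q [-0.92  0.5  -0.43  1.55  0.22  1.14 -0.21] t 0.15
(0.244, 0.602, 0.45, None) {'tx': -0.0003, 'ty': -0.0004, 'tz': -0.4391} rows 5
(0.34, -0.02, 0.45, 94) {'tx': -0.6451, 'ty': -1.0815, 'tz': -0.4374, 'spin': -0.2894} rows 14
```

Request:
{"api": "servo_tool", "payload": {
  "plan": [
    {"tz":-0.2},
    {"tz":-0.42,"ty":-0.05},
    {"tx":-0.1,"ty":-0.15,"tz":-0.45},
    {"tx":-0.2,"ty":-0.25,"tz":-0.45,"spin":-0.1},
    {"tx":-0.3,"ty":-0.32,"tz":-0.45,"spin":-0.15},
    {"tx":-0.37,"ty":-0.4,"tz":-0.45,"spin":-0.2},
    {"tx":-0.44,"ty":-0.48,"tz":-0.45,"spin":-0.29},
    {"tx":-0.5,"ty":-0.55,"tz":-0.45,"spin":-0.29}
  ]
}}

```text
invalid input
```

Run:
```python
from h import *
go((.42,-.02,.45,94))
```

```text
at [0.2438 0.6019 0.2305] ydeg 68.0 tilt [-6.0e-04 -1.5e-03 -1.0e+00] q [-0.92  0.5  -0.43  1.55  0.22  1.14 -0.21] t 0.15
(0.42, -0.02, 0.45, 94) {'tx': -0.7934, 'ty': -1.0214, 'tz': -0.4375, 'spin': -0.2894} rows 14
```

Request:
{"api": "servo_tool", "payload": {
  "plan": [
    {"claw":1,"tx":0,"ty":0,"tz":-0.2,"spin":0},
    {"claw":1,"tx":0,"ty":-0.05,"tz":-0.42,"spin":0},
    {"claw":1,"tx":-0.1,"ty":-0.15,"tz":-0.45,"spin":0},
    {"claw":1,"tx":-0.2,"ty":-0.25,"tz":-0.45,"spin":-0.1},
    {"claw":1,"tx":-0.3,"ty":-0.32,"tz":-0.45,"spin":-0.15},
    {"claw":1,"tx":-0.37,"ty":-0.4,"tz":-0.45,"spin":-0.2},
    {"claw":1,"tx":-0.44,"ty":-0.48,"tz":-0.45,"spin":-0.29},
    {"claw":1,"tx":-0.5,"ty":-0.55,"tz":-0.45,"spin":-0.29}
  ],
  "squeeze": 40
}}

```text
clock: 0.95
tool_pos: [0.3348, 0.3529, 0.4442]
tool_rot: [-0.118, 3.139, 0.001]
wrist_force: [0.3, -0.0, -0.6]
width: 0.998
grip_force: 0.0
```

Run:
```python
from h import *
go((.42,-.02,.45,94))
```

```text
at [0.3348 0.3529 0.4442] ydeg 94.3 tilt [ 5.e-04  8.e-04 -1.e+00] q [-0.49  0.05 -0.39  1.63  0.02  1.47  0.76] t 0.95
(0.42, -0.02, 0.45, 94) {'tx': -0.1139, 'ty': -0.7564, 'tz': -0.0121, 'spin': 0.0034} rows 8
```

Request:
{"api": "servo_tool", "payload": {
  "plan": [
    {"claw":1,"tx":-0.02,"ty":-0.1,"tz":-0.01,"spin":0},
    {"claw":1,"tx":-0.04,"ty":-0.2,"tz":-0.01,"spin":0},
    {"claw":1,"tx":-0.06,"ty":-0.3,"tz":-0.01,"spin":0},
    {"claw":1,"tx":-0.08,"ty":-0.4,"tz":-0.01,"spin":0},
    {"claw":1,"tx":-0.1,"ty":-0.5,"tz":-0.01,"spin":0},
    {"claw":1,"tx":-0.11,"ty":-0.6,"tz":-0.01,"spin":0},
    {"claw":1,"tx":-0.11,"ty":-0.7,"tz":-0.01,"spin":0},
    {"claw":1,"tx":-0.11,"ty":-0.75,"tz":-0.01,"spin":0}
  ]
}}

```text
clock: 1.75
tool_pos: [0.4155, -0.0201, 0.4485]
tool_rot: [0.104, -3.14, 0.001]
wrist_force: [0.4, 0.7, -0.2]
width: 0.998
grip_force: 0.0
```

Run:
```python
from h import *
im,C=snap('wrist','w1'); go((.42,-.02,.45,94)); cv2.imwrite('pics/w1b.png',cv2.resize(im[:,:,::-1],(800,500)))
```

```text
at [ 0.4157 -0.0244  0.4485] ydeg 93.5 tilt [-0.     -0.0025 -1.    ] q [-0.09 -0.11  0.08  1.77  0.01  1.48  1.61] t 1.8
(0.42, -0.02, 0.45, 94) {'tx': -0.0092, 'ty': 0.0083, 'tz': -0.0029, 'spin': -0.0057} rows 1
```

View pics/w1b.png

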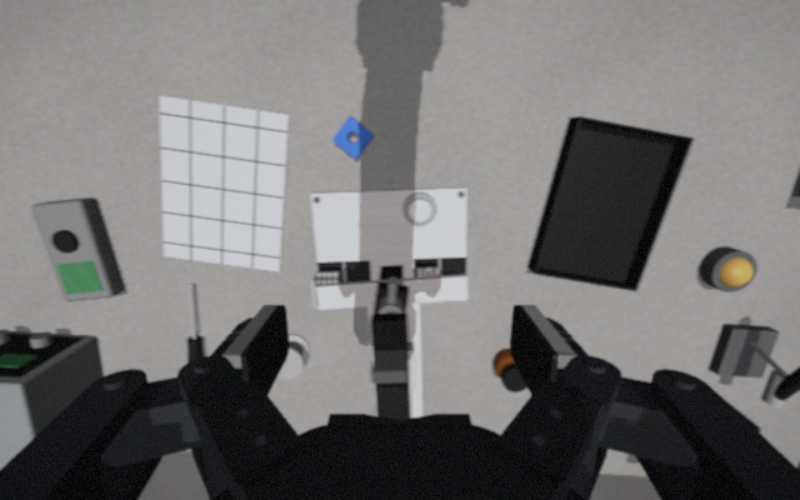

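The wrist view, with +x downwards, shows modules at y=-100 and y=+56 (327,275 and 427,268). The other two nests are empty. The stop button is at (420,209), and the bar runs from (312,283) to (468,299).

Run:
```python
from h import *
im,W=load('w1'); _,T=load('top0')
W=(W[0],W[1],W[2]); w=lambda a,b,z:onz(W,(a/1.25,b/1.25),z)
def tri(p,q):
    o1,d1=ray(W,(p[0]/1.25,p[1]/1.25)); o2,d2=ray(T,q)
    s=np.linalg.lstsq(np.c_[d1,-d2],o2-o1,rcond=None)[0]; a=o1+s[0]*d1;b=o2+s[1]*d2
    return ((a+b)/2).round(4),np.linalg.norm(a-b).round(4)
print('stop',tri((420,209),(310,234.7)))
print('plate corner',[w(a,b,.012).round(4) for a,b in((310,192),(468,188))])
print('bar',[w(a,b,.084).round(4) for a,b in((312,283),(468,275),(468,299),(314,308))])
print('panel',[w(a,b,.004).round(3) for a,b in((160,96),(289,114),(279,270),(163,255))])
print('tray',[w(a,b,.035).round(3) for a,b in((573,118),(692,137),(638,289),(530,270))])
print('tab',tri((390,375),(319,184)))
print('blue',w(353,138,.01))
print('jar top',w(515,380,.06),'spool',w(290,357,.046))
z=im[140:260,230:390]; cv2.imwrite('pics/w1z.png',cv2.resize(z[:,:,::-1],(800,600),interpolation=cv2.INTER_CUBIC))
```

```text
stop (array([0.4364, 0.0117, 0.0744]), np.float64(0.0013))
plate corner [array([ 0.4327, -0.1562,  0.012 ]), array([0.4103, 0.0868, 0.012 ])]
bar [array([ 0.5538, -0.1364,  0.084 ]), array([0.5264, 0.0875, 0.084 ]), array([0.5636, 0.0918, 0.084 ]), array([ 0.5931, -0.1333,  0.084 ])]
panel [array([ 0.308, -0.378,  0.004]), array([ 0.32 , -0.189,  0.004]), array([ 0.567, -0.209,  0.004]), array([ 0.553, -0.399,  0.004])]
tray [array([0.3  , 0.218, 0.035]), array([0.314, 0.393, 0.035]), array([0.549, 0.371, 0.035]), array([0.529, 0.194, 0.035])]
tab (array([ 0.5886, -0.0179,  0.2432]), np.float64(0.0011))
blue [ 0.34808807 -0.09275965  0.01      ]
jar top [0.71147707 0.19081009 0.06      ] spool [ 0.70247742 -0.18061927  0.046     ]
```

View pics/w1z.png

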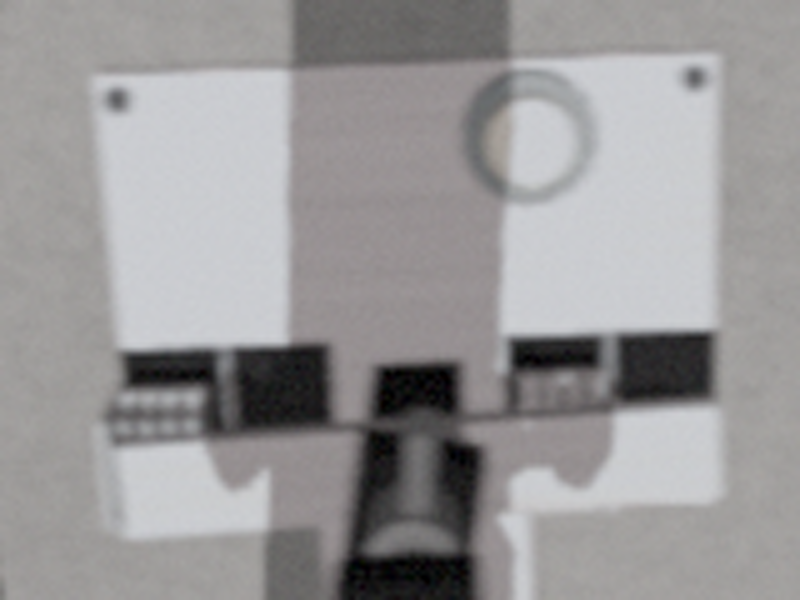

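Run:
```python
from h import *
go((.4364,.0117,.12,96),(.4364,.0117,.085,96))
```

```text
at [ 0.4157 -0.0244  0.4485] ydeg 93.5 tilt [-0.     -0.0025 -1.    ] q [-0.09 -0.11  0.08  1.77  0.01  1.48  1.61] t 1.8
(0.4364, 0.0117, 0.12, 96) {'tx': -0.0459, 'ty': 0.0712, 'tz': 0.6569, 'spin': -0.028} rows 7
(0.4364, 0.0117, 0.085, 96) {'tx': -0.0459, 'ty': 0.0714, 'tz': 0.7269, 'spin': -0.028} rows 8
```

Request:
{"api": "servo_tool", "payload": {
  "plan": [
    {"claw":0,"tx":-0.046,"ty":0.071,"tz":0.1,"spin":-0.028},
    {"claw":0,"tx":-0.046,"ty":0.071,"tz":0.2,"spin":-0.028},
    {"claw":0,"tx":-0.046,"ty":0.071,"tz":0.3,"spin":-0.028},
    {"claw":0,"tx":-0.046,"ty":0.071,"tz":0.4,"spin":-0.028},
    {"claw":0,"tx":-0.046,"ty":0.071,"tz":0.5,"spin":-0.028},
    {"claw":0,"tx":-0.046,"ty":0.071,"tz":0.6,"spin":-0.028},
    {"claw":0,"tx":-0.046,"ty":0.071,"tz":0.66,"spin":-0.028},
    {"claw":0,"tx":-0.046,"ty":0.071,"tz":0.66,"spin":-0.028}
  ]
}}

```text
clock: 2.6
tool_pos: [0.4311, 0.021, 0.1138]
tool_rot: [0.18, -3.124, 0.001]
wrist_force: [-0.9, 0.0, 0.4]
width: -0.003
grip_force: 0.0
```

Run:
```python
from h import *
go((.4364,.0117,.08,96),(.4364,.0117,.07,96)); im,C=snap('wrist','w2'); print(sensors.sense()['wrist_force'])
cv2.imwrite('pics/w2b.png',cv2.resize(im[:,:,::-1],(480,300)))
```

```text
at [0.4311 0.021  0.1138] ydeg 96.6 tilt [-0.0121 -0.0012 -0.9999] q [-0.13  0.27  0.02  2.18 -0.01  0.71  1.58] t 2.6
(0.4364, 0.0117, 0.08, 96) {'tx': -0.0092, 'ty': -0.0197, 'tz': 0.0675, 'spin': 0.0068} rows 1
(0.4364, 0.0117, 0.07, 96) {'tx': -0.0095, 'ty': -0.0197, 'tz': 0.0875, 'spin': 0.0068} rows 1
[ 0.23902549  0.39692051 -0.06553276]
```

View pics/w2.png

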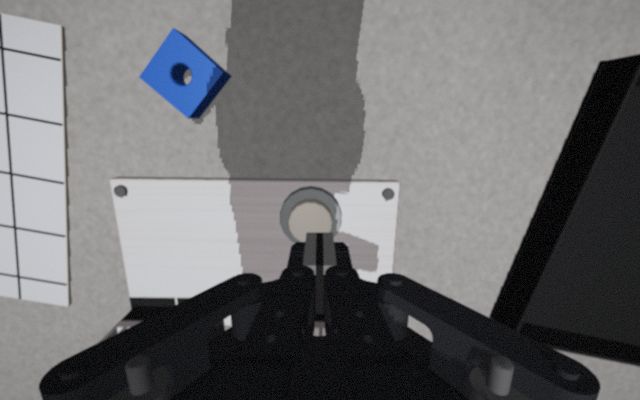

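The button's white face is centred at about (310,222).

Run:
```python
from h import *
_,C=load('w2')
for z in(.06,.074): 
  b=onz(C,(310,222),z); print(z,b, onz(C,(287,222),z)-onz(C,(333,222),z))
go((.437,.0135,.08,96))
```

```text
0.06 [0.4362409  0.01614226 0.06      ] [ 0.00369916 -0.03186141  0.        ]
0.074 [0.43116275 0.01600641 0.074     ] [ 0.0034363  -0.02959729  0.        ]
at [0.4337 0.0212 0.1167] ydeg 96.6 tilt [-7.1e-03 -6.0e-04 -1.0e+00] q [-0.13  0.26  0.02  2.18 -0.01  0.71  1.58] t 2.65
(0.437, 0.0135, 0.08, 96) {'tx': -0.0054, 'ty': -0.016, 'tz': 0.0734, 'spin': 0.0066} rows 1
```

Request:
{"api": "servo_tool", "payload": {
  "plan": [
    {"claw":0,"tx":-0.018,"ty":-0.012,"tz":0.04,"spin":0},
    {"claw":0,"tx":-0.018,"ty":-0.012,"tz":0.07,"spin":0},
    {"claw":0,"tx":-0.018,"ty":-0.012,"tz":0.07,"spin":0},
    {"claw":0,"tx":-0.018,"ty":-0.012,"tz":0.09,"spin":0},
    {"claw":0,"tx":-0.018,"ty":-0.012,"tz":0.1,"spin":0},
    {"claw":0,"tx":-0.018,"ty":-0.012,"tz":0.11,"spin":0},
    {"claw":0,"tx":-0.018,"ty":-0.012,"tz":0.11,"spin":0}
  ]
}}

```text
clock: 3.35
tool_pos: [0.4457, 0.0162, 0.0635]
tool_rot: [0.18, -3.136, -0.0]
wrist_force: [-0.4, 0.4, -0.3]
width: 0.0
grip_force: 0.0
```

Request:
{"api": "servo_tool", "payload": {
  "plan": [
    {"claw":0,"tx":0,"ty":0,"tz":0.008,"spin":0},
    {"claw":0,"tx":0,"ty":0,"tz":0.016,"spin":0},
    {"claw":0,"tx":0,"ty":0,"tz":0.022,"spin":0},
    {"claw":0,"tx":0,"ty":0,"tz":0.022,"spin":0}
  ]
}}

```text
clock: 3.75
tool_pos: [0.4456, 0.0162, 0.0522]
tool_rot: [0.18, -3.135, 0.0]
wrist_force: [0.2, -0.0, 0.6]
width: 0.001
grip_force: 0.0
```

Request:
{"api": "servo_tool", "payload": {
  "plan": [
    {"claw":0,"tx":0,"ty":0,"tz":0.004,"spin":0},
    {"claw":0,"tx":0,"ty":0,"tz":0.008,"spin":0},
    {"claw":0,"tx":0,"ty":0,"tz":0.008,"spin":0}
  ]
}}

```text
clock: 4.05
tool_pos: [0.4459, 0.0162, 0.0484]
tool_rot: [0.18, -3.136, -0.0]
wrist_force: [0.2, 0.0, 0.8]
width: 0.004
grip_force: 0.0
```

Request:
{"api": "servo_tool", "payload": {
  "plan": [
    {"claw":0,"tx":0,"ty":0,"tz":0.004,"spin":0},
    {"claw":0,"tx":0,"ty":0,"tz":0.008,"spin":0},
    {"claw":0,"tx":0,"ty":0,"tz":0.008,"spin":0}
  ]
}}

```text
clock: 4.35
tool_pos: [0.4458, 0.0162, 0.0444]
tool_rot: [0.18, -3.136, -0.0]
wrist_force: [0.3, -0.2, -0.4]
width: -0.004
grip_force: 0.0
```

Request:
{"api": "servo_tool", "payload": {
  "plan": [
    {"claw":0,"tx":0,"ty":0,"tz":0.004,"spin":0},
    {"claw":0,"tx":0,"ty":0,"tz":0.006,"spin":0},
    {"claw":0,"tx":0,"ty":0,"tz":0.006,"spin":0}
  ]
}}

```text
clock: 4.65
tool_pos: [0.4458, 0.0162, 0.0415]
tool_rot: [0.18, -3.136, -0.0]
wrist_force: [0.3, -0.3, -0.2]
width: -0.001
grip_force: 0.0
```

Request:
{"api": "servo_tool", "payload": {
  "plan": [
    {"claw":0,"tx":0,"ty":0,"tz":0.004,"spin":0},
    {"claw":0,"tx":0,"ty":0,"tz":0.006,"spin":0},
    {"claw":0,"tx":0,"ty":0,"tz":0.006,"spin":0}
  ]
}}

```text
clock: 4.95
tool_pos: [0.4459, 0.0162, 0.0385]
tool_rot: [0.18, -3.136, -0.0]
wrist_force: [-0.1, 0.2, 0.4]
width: 0.002
grip_force: 0.0
```

Request:
{"api": "servo_tool", "payload": {
  "plan": [
    {"claw":0,"tx":0,"ty":0,"tz":0.004,"spin":0},
    {"claw":0,"tx":0,"ty":0,"tz":0.006,"spin":0},
    {"claw":0,"tx":0,"ty":0,"tz":0.006,"spin":0}
  ]
}}

```text
clock: 5.25
tool_pos: [0.4459, 0.0162, 0.0355]
tool_rot: [0.18, -3.136, -0.0]
wrist_force: [-0.6, -0.3, 0.6]
width: 0.0
grip_force: 0.0
```

Run:
```python
from h import *
im,C=snap('wrist','w3'); go(); print(sensors.sense()['wrist_force']); print(proj(C,(.4458,.0162,.035)))
cv2.imwrite('pics/w3b.png',cv2.resize(im[120:300,200:440,::-1],(640,480)))
```

```text
at [0.4459 0.0162 0.0356] ydeg 96.6 tilt [-2.e-04 -0.e+00 -1.e+00] q [-0.11  0.44  0.02  2.19 -0.02  0.51  1.61] t 5.3
[-0.2301648   0.2139331   0.57093827]
[317.36034426 248.55835201]
```

View pics/w3b.png

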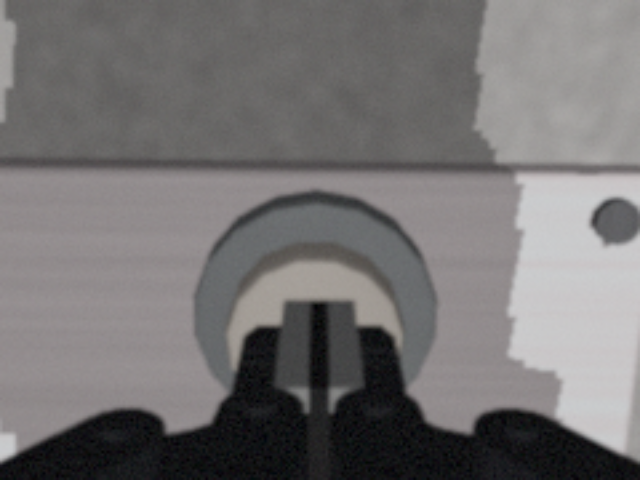

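The fingers are centred over the white cap, so I'll keep going down.

Request:
{"api": "servo_tool", "payload": {
  "plan": [
    {"claw":0,"tx":0,"ty":0,"tz":0.004,"spin":0},
    {"claw":0,"tx":0,"ty":0,"tz":0.008,"spin":0},
    {"claw":0,"tx":0,"ty":0,"tz":0.008,"spin":0}
  ]
}}

```text
clock: 5.6
tool_pos: [0.4461, 0.0162, 0.0316]
tool_rot: [-0.18, 3.136, 0.0]
wrist_force: [-0.9, 0.7, 3.2]
width: 0.002
grip_force: 1.5
```

Request:
{"api": "servo_tool", "payload": {
  "plan": [
    {"claw":0,"tx":0,"ty":0,"tz":0.004,"spin":0},
    {"claw":0,"tx":0,"ty":0,"tz":0.006,"spin":0},
    {"claw":0,"tx":0,"ty":0,"tz":0.006,"spin":0}
  ]
}}

```text
clock: 5.9
tool_pos: [0.4461, 0.0162, 0.0287]
tool_rot: [-0.18, 3.136, 0.0]
wrist_force: [-1.1, -0.5, 4.7]
width: -0.002
grip_force: 2.2
```

Request:
{"api": "servo_tool", "payload": {
  "plan": [
    {"claw":0,"tx":0,"ty":0,"tz":0.004,"spin":0},
    {"claw":0,"tx":0,"ty":0,"tz":0.004,"spin":0}
  ]
}}

```text
clock: 6.1
tool_pos: [0.4462, 0.0162, 0.0278]
tool_rot: [-0.18, 3.136, 0.0]
wrist_force: [-4.1, -0.7, 20.3]
width: -0.002
grip_force: 9.8
```

Request:
{"api": "servo_tool", "payload": {
  "plan": [
    {"claw":0,"tx":0,"ty":0,"tz":-0.01,"spin":0},
    {"claw":0,"tx":0,"ty":0,"tz":-0.05,"spin":0},
    {"claw":0,"tx":0,"ty":0,"tz":-0.15,"spin":0},
    {"claw":0,"tx":0,"ty":0,"tz":-0.25,"spin":0},
    {"claw":0,"tx":0,"ty":0,"tz":-0.35,"spin":0},
    {"claw":0,"tx":0,"ty":0,"tz":-0.45,"spin":0},
    {"claw":0,"tx":0,"ty":0,"tz":-0.5,"spin":0},
    {"claw":0,"tx":0,"ty":0,"tz":-0.5,"spin":0}
  ]
}}

```text
clock: 6.9
tool_pos: [0.4486, 0.0164, 0.2808]
tool_rot: [-0.18, 3.128, 0.001]
wrist_force: [-0.2, -0.3, -0.9]
width: 0.001
grip_force: 0.0
```

Run:
```python
from h import *
im,C=snap('wrist','w4'); go((.5495,-.0216,.213,95.5),(.64,-.013,.213,95.5)); print(proj(C,(.5886,-.0179,.2425)),proj(C,(.558,-.023,.163)))
cv2.imwrite('pics/w4b.png',cv2.resize(im[:,:,::-1],(640,400)))
```

```text
at [0.4471 0.0163 0.2783] ydeg 96.6 tilt [ 4.2e-03  5.0e-04 -1.0e+00] q [-0.13  0.05  0.03  1.99 -0.    1.09  1.59] t 6.95
(0.5495, -0.0216, 0.213, 95.5) {'tx': -0.1942, 'ty': -0.0987, 'tz': 0.1314, 'spin': 0.0119} rows 3
(0.64, -0.013, 0.213, 95.5) {'tx': -0.376, 'ty': -0.1024, 'tz': 0.1321, 'spin': 0.0119} rows 5
[252.59402284 387.12172637] [266.18982596 291.52330803]
```

View pics/w4b.png

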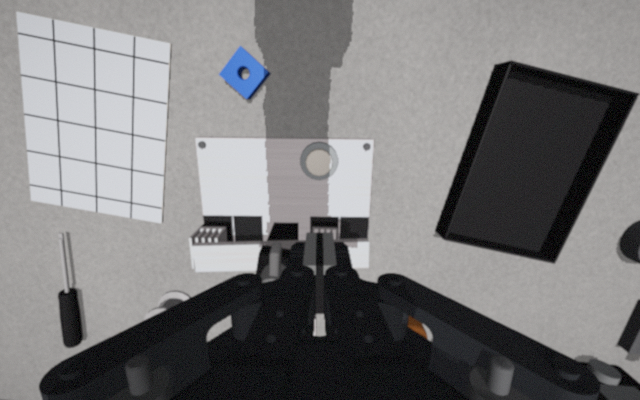

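The button is back up. The bar and modules are where I expected.

Request:
{"api": "servo_tool", "payload": {
  "plan": [
    {"claw":0,"tx":-0.09,"ty":-0.04,"tz":0.04,"spin":0.012},
    {"claw":0,"tx":-0.15,"ty":-0.09,"tz":0.08,"spin":0.012},
    {"claw":0,"tx":-0.18,"ty":-0.099,"tz":0.13,"spin":0.012},
    {"claw":0,"tx":-0.194,"ty":-0.099,"tz":0.13,"spin":0.012},
    {"claw":0,"tx":-0.194,"ty":-0.099,"tz":0.13,"spin":0.012},
    {"claw":0,"tx":-0.194,"ty":-0.099,"tz":0.13,"spin":0.012}
  ]
}}

```text
clock: 7.55
tool_pos: [0.5474, -0.0211, 0.2117]
tool_rot: [0.152, -3.137, -0.001]
wrist_force: [0.6, -0.5, 0.7]
width: -0.002
grip_force: 0.0
```

Request:
{"api": "servo_tool", "payload": {
  "plan": [
    {"claw":0,"tx":-0.03,"ty":0,"tz":0,"spin":0},
    {"claw":0,"tx":-0.06,"ty":0,"tz":0,"spin":0},
    {"claw":0,"tx":-0.09,"ty":0,"tz":0,"spin":0},
    {"claw":0,"tx":-0.12,"ty":0,"tz":0,"spin":0},
    {"claw":0,"tx":-0.13,"ty":0,"tz":0,"spin":0},
    {"claw":0,"tx":-0.13,"ty":0,"tz":0,"spin":0}
  ]
}}

```text
clock: 8.15
tool_pos: [0.613, -0.0151, 0.2126]
tool_rot: [-0.152, 3.136, 0.0]
wrist_force: [-0.1, -0.4, -0.2]
width: 0.004
grip_force: 0.0
```

Request:
{"api": "servo_tool", "payload": {
  "plan": [
    {"claw":0,"tx":-0.01,"ty":0,"tz":0,"spin":0},
    {"claw":0,"tx":-0.02,"ty":0,"tz":0,"spin":0},
    {"claw":0,"tx":-0.03,"ty":0,"tz":0,"spin":0}
  ]
}}

```text
clock: 8.45
tool_pos: [0.6275, -0.014, 0.2119]
tool_rot: [0.151, -3.138, -0.001]
wrist_force: [-3.6, 1.0, 3.0]
width: 0.003
grip_force: 1.5
```

Run:
```python
from h import *
im,C=snap('top','t2'); S,D=snap('scene','s2'); T=pose()[0]; print(proj(C,T),proj(D,T))
a=cv2.resize(im[140:250,270:370,::-1],(400,440));u,v=proj(D,T).astype(int); b=cv2.resize(S[v-55:v+55,u-50:u+50,::-1],(400,440))
cv2.imwrite('pics/c2.png',np.hstack([a,b]))
```

```text
[317.72670228 175.16396787] [326.82989778 189.7396981 ]
```

View pics/c2.png

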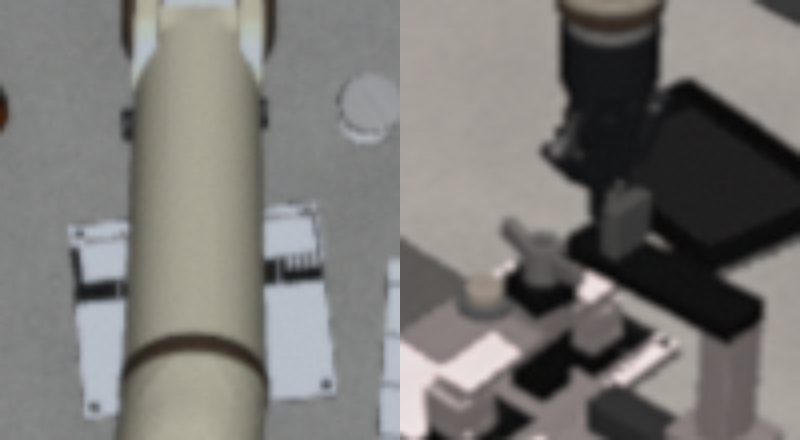

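The fingers are pushing the tab and the head is moving. The wing nut is coming clear.

Request:
{"api": "servo_tool", "payload": {
  "plan": [
    {"claw":0,"tx":-0.01,"ty":0,"tz":0,"spin":0},
    {"claw":0,"tx":-0.02,"ty":0,"tz":0,"spin":0},
    {"claw":0,"tx":-0.03,"ty":0,"tz":0,"spin":0},
    {"claw":0,"tx":-0.04,"ty":0,"tz":0,"spin":0}
  ]
}}

```text
clock: 8.95
tool_pos: [0.6479, -0.0123, 0.2115]
tool_rot: [0.151, -3.138, -0.0]
wrist_force: [-3.5, 0.8, 1.9]
width: -0.003
grip_force: 1.4
```

Request:
{"api": "servo_tool", "payload": {
  "plan": [
    {"claw":0,"tx":-0.01,"ty":0,"tz":0,"spin":0}
  ]
}}

```text
clock: 9.05
tool_pos: [0.6529, -0.0118, 0.2116]
tool_rot: [0.151, -3.138, -0.0]
wrist_force: [-3.3, 0.3, 1.2]
width: 0.0
grip_force: 1.4
```

Request:
{"api": "servo_tool", "payload": {
  "plan": [
    {"claw":0,"tx":-0.006,"ty":0,"tz":0,"spin":0}
  ]
}}

```text
clock: 9.15
tool_pos: [0.6561, -0.0115, 0.2116]
tool_rot: [-0.151, 3.138, 0.0]
wrist_force: [-2.6, -0.1, 1.5]
width: -0.001
grip_force: 1.4
```

Request:
{"api": "servo_tool", "payload": {
  "plan": [
    {"claw":0,"tx":-0.008,"ty":0,"tz":0,"spin":0}
  ]
}}

```text
clock: 9.25
tool_pos: [0.6597, -0.011, 0.2116]
tool_rot: [0.151, -3.138, -0.0]
wrist_force: [-2.8, 0.7, 1.2]
width: -0.001
grip_force: 1.4
```

Request:
{"api": "servo_tool", "payload": {
  "plan": [
    {"claw":0,"tx":-0.006,"ty":0,"tz":0,"spin":0}
  ]
}}

```text
clock: 9.35
tool_pos: [0.6616, -0.0108, 0.2115]
tool_rot: [0.15, -3.135, -0.0]
wrist_force: [-12.9, 1.1, 9.0]
width: -0.006
grip_force: 5.9
```

Request:
{"api": "servo_tool", "payload": {
  "plan": [
    {"claw":0,"tx":-0.006,"ty":0,"tz":0,"spin":0}
  ]
}}

```text
clock: 9.45
tool_pos: [0.6616, -0.0108, 0.2116]
tool_rot: [0.15, -3.129, -0.0]
wrist_force: [-24.1, 0.3, 15.1]
width: -0.001
grip_force: 11.6
```

Request:
{"api": "servo_tool", "payload": {
  "plan": [
    {"claw":0,"tx":-0.006,"ty":0,"tz":0,"spin":0}
  ]
}}

```text
clock: 9.55
tool_pos: [0.6615, -0.0109, 0.2115]
tool_rot: [0.149, -3.122, -0.001]
wrist_force: [-33.7, 0.7, 21.7]
width: 0.002
grip_force: 16.7
```

The head is at its far stop, with the force rising to 34 N. I'll back off and look at the nut.

Request:
{"api": "servo_tool", "payload": {
  "plan": [
    {"claw":0,"tx":0.06,"ty":0,"tz":0,"spin":0},
    {"claw":0,"tx":0.1,"ty":0,"tz":-0.05,"spin":0},
    {"claw":0,"tx":0.18,"ty":0,"tz":-0.11,"spin":0},
    {"claw":0,"tx":0.26,"ty":0,"tz":-0.16,"spin":0},
    {"claw":0,"tx":0.34,"ty":0,"tz":-0.2,"spin":0},
    {"claw":0,"tx":0.42,"ty":0,"tz":-0.22,"spin":0},
    {"claw":0,"tx":0.46,"ty":0,"tz":-0.22,"spin":0},
    {"claw":0,"tx":0.46,"ty":0,"tz":-0.22,"spin":0}
  ]
}}

```text
clock: 10.35
tool_pos: [0.4385, -0.033, 0.3229]
tool_rot: [-0.148, 3.135, -0.0]
wrist_force: [0.8, -1.0, -0.7]
width: -0.001
grip_force: 0.0
```

Run:
```python
from h import *
im,C=snap('wrist','w5'); go(); u,v=proj(C,(.558,-.023,.163)).astype(int);print(u,v)
x0,y0=u-80,v-70; print(x0,y0)
cv2.imwrite('pics/w5b.png',cv2.resize(im[y0:y0+120,x0:x0+160,::-1],(800,600),interpolation=cv2.INTER_CUBIC))
```

```text
at [ 0.4399 -0.0327  0.3227] ydeg 95.5 tilt [ 3.6e-03  1.0e-04 -1.0e+00] q [-0.07 -0.    0.08  1.94  0.    1.2   1.68] t 10.4
317 283
237 213
```

View pics/w5b.png

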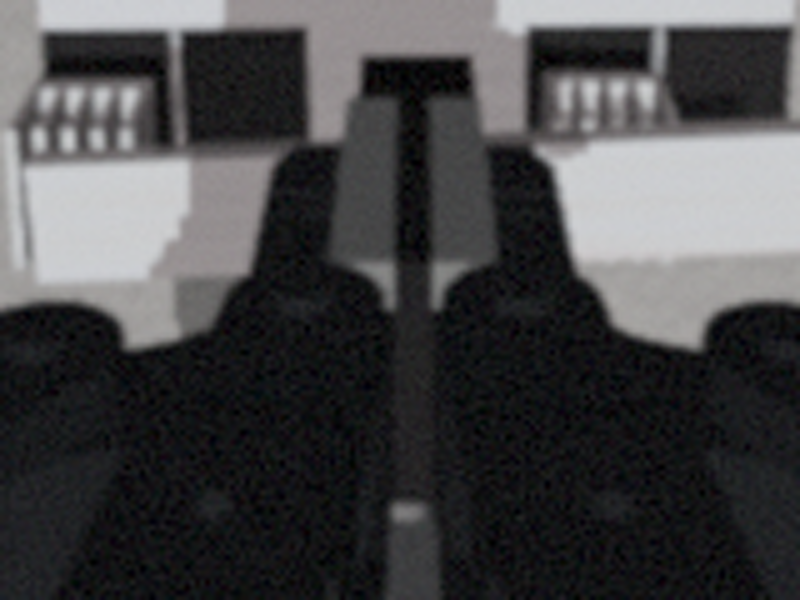

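The shut fingers hide the nut. I'll open them and look from a bit higher.

Request:
{"api": "servo_tool", "payload": {
  "plan": [
    {"claw":1,"tx":0.02,"ty":0,"tz":-0.04,"spin":0},
    {"claw":1,"tx":0.02,"ty":0,"tz":-0.06,"spin":0},
    {"claw":1,"tx":0.02,"ty":0,"tz":-0.06,"spin":0},
    {"claw":1,"tx":0.02,"ty":0,"tz":-0.06,"spin":0},
    {"claw":1,"tx":0.02,"ty":0,"tz":-0.06,"spin":0},
    {"claw":1,"tx":0.02,"ty":0,"tz":-0.06,"spin":0}
  ]
}}

```text
clock: 11.0
tool_pos: [0.4295, -0.0332, 0.3508]
tool_rot: [0.151, -3.136, -0.0]
wrist_force: [-0.6, -0.1, 0.0]
width: 0.991
grip_force: 0.0
```

Run:
```python
from h import *
im,C=snap('wrist','w6'); go(); u,v=proj(C,(.558,-.023,.163)).astype(int);
x0,y0=u-80,v-70; print(x0,y0)
cv2.imwrite('pics/w6b.png',cv2.resize(im[y0:y0+120,x0:x0+160,::-1],(800,600),interpolation=cv2.INTER_CUBIC))
```

```text
at [ 0.4295 -0.0332  0.3509] ydeg 95.5 tilt [-0.0013 -0.     -1.    ] q [-0.07 -0.04  0.08  1.92  0.    1.27  1.68] t 11.05
236 207
```

View pics/w6b.png

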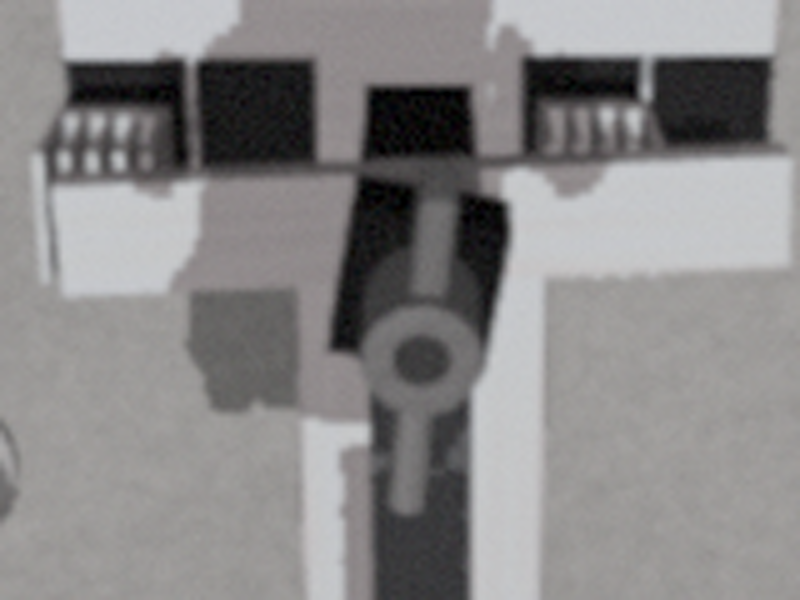

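The hub top is centred at (422,357) in the crop, with wing tips at (440,200) and (406,510). The black spacer sits slightly rotated under it.

Run:
```python
from h import *
_,C=load('w6'); w=lambda a,b,z:onz(C,(236+a/5,207+b/5),z)
print('hub',w(422,357,.160),w(422,357,.158))
a,b=w(440,200,.163),w(406,510,.163); d=b-a; print('wing',np.degrees(np.arctan2(d[1],d[0])),np.linalg.norm(d),(a+b)/2)
for p in((363,180),(508,203),(333,352),(485,352)): print('sp',w(*p,.126))
for p in((50,182),(790,150),(62,297),(790,265)): print('bar',w(*p,.084))
a,b=w(50,182,.084),w(790,150,.084); d=a-b; print(np.degrees(np.arctan2(d[0],-d[1])),np.linalg.norm(d))
for p in((365,88),(470,88)): print('blk',w(*p,.074))
h=w(422,357,.160); go((h[0],h[1],.23,94.5),(h[0],h[1],.131,94.5))
```

```text
hub [ 0.56003866 -0.01806187  0.16      ] [ 0.56122957 -0.01793723  0.158     ]
wing 0.020619348514298703 0.08684787409330136 [ 0.5590293  -0.01805581  0.163     ]
sp [ 0.52905847 -0.03674337  0.126     ]
sp [0.53197964 0.00245173 0.126     ]
sp [ 0.5811018  -0.04050606  0.126     ]
sp [0.57707266 0.00118734 0.126     ]
bar [ 0.55779288 -0.12895208  0.084     ]
bar [0.52651566 0.08808354 0.084     ]
bar [ 0.59542534 -0.12415002  0.084     ]
bar [0.56354901 0.09418843 0.084     ]
8.200495070076354 0.21927773620357696
blk [ 0.52299893 -0.03844205  0.074     ]
blk [ 0.51998118 -0.00722235  0.074     ]
at [ 0.4295 -0.0332  0.3509] ydeg 95.5 tilt [-0.0013 -0.     -1.    ] q [-0.07 -0.04  0.08  1.92  0.    1.27  1.68] t 11.05
(np.float64(0.5600386642859014), np.float64(-0.018061873986337493), 0.23, 94.5) {'tx': -0.2631, 'ty': 0.0052, 'tz': 0.2416, 'spin': 0.0111} rows 4
(np.float64(0.5600386642859014), np.float64(-0.018061873986337493), 0.131, 94.5) {'tx': -0.2634, 'ty': 0.0051, 'tz': 0.4396, 'spin': 0.0111} rows 6
```

Request:
{"api": "servo_tool", "payload": {
  "plan": [
    {"claw":1,"tx":-0.09,"ty":0.005,"tz":0.04,"spin":0.06},
    {"claw":1,"tx":-0.18,"ty":0.005,"tz":0.08,"spin":0.06},
    {"claw":1,"tx":-0.263,"ty":0.005,"tz":0.13,"spin":0.06},
    {"claw":1,"tx":-0.263,"ty":0.005,"tz":0.22,"spin":0.06},
    {"claw":1,"tx":-0.263,"ty":0.005,"tz":0.28,"spin":0.06},
    {"claw":1,"tx":-0.263,"ty":0.005,"tz":0.28,"spin":0.06},
    {"claw":1,"tx":-0.263,"ty":0.005,"tz":0.28,"spin":0.06}
  ]
}}

```text
clock: 11.75
tool_pos: [0.5602, -0.0182, 0.2117]
tool_rot: [0.002, -3.14, 0.0]
wrist_force: [0.4, 0.3, 0.6]
width: 0.999
grip_force: 0.0
```

Run:
```python
from h import *
go((.560,-.018,.132,90))
```

```text
at [ 0.5602 -0.0182  0.2117] ydeg 90.1 tilt [-1.2e-03 -1.0e-04 -1.0e+00] q [-0.07  0.33  0.07  1.81 -0.03  1.    1.58] t 11.75
(0.56, -0.018, 0.132, 90) {'tx': 0.0001, 'ty': 0.0005, 'tz': 0.1593, 'spin': 0.001} rows 2
```

Request:
{"api": "servo_tool", "payload": {
  "plan": [
    {"claw":1,"tx":0,"ty":0,"tz":0.08,"spin":0},
    {"claw":1,"tx":0,"ty":0,"tz":0.155,"spin":0},
    {"claw":1,"tx":0,"ty":0,"tz":0.155,"spin":0},
    {"claw":0,"tx":0,"ty":0,"tz":0.155,"spin":0},
    {"claw":0,"tx":0,"ty":0,"tz":0.155,"spin":0},
    {"claw":0,"tx":0,"ty":0,"tz":0.155,"spin":0},
    {"claw":0,"tx":0,"ty":0,"tz":0.155,"spin":0},
    {"claw":0,"tx":0,"ty":0,"tz":0.155,"spin":0}
  ],
  "squeeze": 60
}}

```text
clock: 12.55
tool_pos: [0.5618, -0.0184, 0.1364]
tool_rot: [-0.002, 3.138, -0.0]
wrist_force: [-0.8, -1.0, 6.4]
width: 0.348
grip_force: 59.5
```

Request:
{"api": "servo_tool", "payload": {
  "plan": [
    {"claw":0,"tx":0,"ty":0,"tz":-0.02,"spin":0},
    {"claw":0,"tx":0,"ty":0,"tz":-0.05,"spin":0},
    {"claw":0,"tx":0,"ty":0,"tz":-0.1,"spin":0},
    {"claw":0,"tx":0,"ty":0,"tz":-0.16,"spin":0},
    {"claw":0,"tx":0,"ty":0,"tz":-0.2,"spin":0},
    {"claw":0,"tx":0,"ty":0,"tz":-0.2,"spin":0}
  ]
}}

```text
clock: 13.15
tool_pos: [0.5626, -0.0182, 0.2384]
tool_rot: [-0.002, 3.135, 0.0]
wrist_force: [-0.2, 0.1, -0.1]
width: 0.348
grip_force: 59.4
```

Run:
```python
from h import *
go((.501,-.249,.2,90),(.501,-.249,.04,90))
```

```text
at [ 0.5626 -0.0182  0.2384] ydeg 90.1 tilt [ 7.e-03  3.e-04 -1.e+00] q [-0.08  0.3   0.08  1.79 -0.03  1.05  1.58] t 13.15
(0.501, -0.249, 0.2, 90) {'tx': 0.1244, 'ty': -0.4614, 'tz': 0.0757, 'spin': 0.001} rows 5
(0.501, -0.249, 0.04, 90) {'tx': 0.1266, 'ty': -0.4615, 'tz': 0.3957, 'spin': 0.001} rows 7
```

Request:
{"api": "servo_tool", "payload": {
  "plan": [
    {"claw":0,"tx":0.02,"ty":-0.09,"tz":0,"spin":0},
    {"claw":0,"tx":0.04,"ty":-0.18,"tz":0,"spin":0},
    {"claw":0,"tx":0.07,"ty":-0.27,"tz":0,"spin":0},
    {"claw":0,"tx":0.1,"ty":-0.36,"tz":0.02,"spin":0},
    {"claw":0,"tx":0.124,"ty":-0.44,"tz":0.08,"spin":0},
    {"claw":0,"tx":0.124,"ty":-0.461,"tz":0.16,"spin":0},
    {"claw":0,"tx":0.124,"ty":-0.461,"tz":0.25,"spin":0},
    {"claw":0,"tx":0.124,"ty":-0.461,"tz":0.33,"spin":0}
  ]
}}

```text
clock: 13.95
tool_pos: [0.4973, -0.2493, 0.0669]
tool_rot: [-0.0, -3.14, -0.001]
wrist_force: [0.5, 0.4, -2.3]
width: 0.346
grip_force: 59.5
```

Request:
{"api": "servo_tool", "payload": {
  "plan": [
    {"claw":0,"tx":0,"ty":0,"tz":0.06,"spin":0},
    {"claw":0,"tx":0,"ty":0,"tz":0.08,"spin":0},
    {"claw":0,"tx":0,"ty":0,"tz":0.08,"spin":0}
  ]
}}

```text
clock: 14.25
tool_pos: [0.497, -0.2481, 0.0275]
tool_rot: [0.003, -3.138, -0.002]
wrist_force: [-0.6, -0.4, -1.1]
width: 0.342
grip_force: 59.5
```

Run:
```python
from h import *
go((.501,-.249,.015,90)); print(sensors.sense()['width'])
```

```text
at [ 0.497  -0.2481  0.0275] ydeg 90.1 tilt [-0.0038  0.0016 -1.    ] q [ 0.3   0.59  0.15  1.93 -0.14  0.63  2.11] t 14.25
(0.501, -0.249, 0.015, 90) {'tx': -0.008, 'ty': -0.0019, 'tz': 0.025, 'spin': 0.0011} rows 1
0.3422106254372637
```

Request:
{"api": "servo_tool", "payload": {
  "plan": [
    {"claw":0,"tx":0,"ty":0,"tz":0.014,"spin":0},
    {"claw":0,"tx":0,"ty":0,"tz":0.024,"spin":0},
    {"claw":0,"tx":0,"ty":0,"tz":0.024,"spin":0}
  ]
}}

```text
clock: 14.55
tool_pos: [0.4991, -0.2489, 0.0177]
tool_rot: [-0.003, 3.141, -0.0]
wrist_force: [0.3, -0.4, -1.2]
width: 0.345
grip_force: 59.5
```

Request:
{"api": "servo_tool", "payload": {
  "plan": [
    {"claw":0,"tx":0,"ty":0,"tz":0.003,"spin":0},
    {"claw":0,"tx":0,"ty":0,"tz":0.006,"spin":0},
    {"claw":0,"tx":0,"ty":0,"tz":0.006,"spin":0}
  ]
}}

```text
clock: 14.85
tool_pos: [0.4989, -0.2489, 0.0145]
tool_rot: [-0.003, 3.141, -0.0]
wrist_force: [0.1, 0.1, -0.7]
width: 0.346
grip_force: 59.7
```

Request:
{"api": "servo_tool", "payload": {
  "plan": [
    {"claw":0,"tx":0,"ty":0,"tz":0.003,"spin":0},
    {"claw":0,"tx":0,"ty":0,"tz":0.003,"spin":0}
  ]
}}

```text
clock: 15.05
tool_pos: [0.499, -0.2489, 0.0143]
tool_rot: [-0.002, 3.141, 0.0]
wrist_force: [-4.1, 2.3, 14.4]
width: 0.347
grip_force: 61.3
```

Request:
{"api": "servo_tool", "payload": {
  "plan": [
    {"claw":1,"tx":0,"ty":0,"tz":0,"spin":0},
    {"claw":1,"tx":0,"ty":0,"tz":0,"spin":0},
    {"claw":1,"tx":0,"ty":0,"tz":0,"spin":0},
    {"claw":1,"tx":0,"ty":0,"tz":-0.06,"spin":0},
    {"claw":1,"tx":0,"ty":0,"tz":-0.16,"spin":0},
    {"claw":1,"tx":0,"ty":0,"tz":-0.26,"spin":0},
    {"claw":1,"tx":0,"ty":0,"tz":-0.36,"spin":0},
    {"claw":1,"tx":0,"ty":0,"tz":-0.44,"spin":0}
  ]
}}

```text
clock: 15.85
tool_pos: [0.499, -0.2491, 0.2357]
tool_rot: [-0.002, 3.139, -0.001]
wrist_force: [0.3, -0.2, -0.2]
width: 0.997
grip_force: 0.0
```

Run:
```python
from h import *
snap('wrist','w7')
go((.561,-.018,.24,86),(.45,-.1,.3,86))
```

```text
at [ 0.5024 -0.2508  0.2422] ydeg 90.1 tilt [ 0.0113 -0.0044 -0.9999] q [ 0.25  0.29  0.2   1.79 -0.07  1.05  2.05] t 15.9
(0.561, -0.018, 0.24, 86) {'tx': -0.1177, 'ty': 0.4655, 'tz': 0.0037, 'spin': 0.0452} rows 5
(0.45, -0.1, 0.3, 86) {'tx': 0.1031, 'ty': 0.3012, 'tz': -0.1181, 'spin': 0.0452} rows 4
```

Request:
{"api": "servo_tool", "payload": {
  "plan": [
    {"claw":1,"tx":-0.02,"ty":0.08,"tz":0,"spin":0.045},
    {"claw":1,"tx":-0.04,"ty":0.17,"tz":0,"spin":0.045},
    {"claw":1,"tx":-0.06,"ty":0.26,"tz":0,"spin":0.045},
    {"claw":1,"tx":-0.09,"ty":0.35,"tz":0,"spin":0.045},
    {"claw":1,"tx":-0.118,"ty":0.44,"tz":0,"spin":0.045},
    {"claw":1,"tx":-0.118,"ty":0.465,"tz":0,"spin":0.045},
    {"claw":1,"tx":-0.118,"ty":0.465,"tz":0,"spin":0.045},
    {"claw":1,"tx":-0.118,"ty":0.465,"tz":0,"spin":0.045}
  ]
}}

```text
clock: 16.7
tool_pos: [0.5567, -0.0177, 0.2322]
tool_rot: [-0.11, -3.139, 0.002]
wrist_force: [0.1, -1.4, 1.2]
width: 0.997
grip_force: 0.0
```

Run:
```python
from h import *
go((.561,-.018,.103,86))
```

```text
at [ 0.5567 -0.0177  0.2322] ydeg 86.0 tilt [-0.001  -0.0011 -1.    ] q [-0.09  0.3   0.09  1.8  -0.03  1.04  1.51] t 16.7
(0.561, -0.018, 0.103, 86) {'tx': -0.0088, 'ty': 0.0004, 'tz': 0.2584, 'spin': -0.0001} rows 3
```

Request:
{"api": "servo_tool", "payload": {
  "plan": [
    {"claw":1,"tx":-0.009,"ty":0,"tz":0.08,"spin":0},
    {"claw":1,"tx":-0.009,"ty":0,"tz":0.17,"spin":0},
    {"claw":1,"tx":-0.009,"ty":0,"tz":0.245,"spin":0},
    {"claw":1,"tx":-0.009,"ty":0,"tz":0.257,"spin":0},
    {"claw":1,"tx":-0.009,"ty":0,"tz":0.257,"spin":0},
    {"claw":1,"tx":-0.009,"ty":0,"tz":0.257,"spin":0}
  ]
}}

```text
clock: 17.3
tool_pos: [0.5632, -0.0178, 0.106]
tool_rot: [0.111, 3.137, -0.0]
wrist_force: [0.1, -0.4, 0.6]
width: 1.0
grip_force: 0.0
```

Request:
{"api": "servo_tool", "payload": {
  "plan": [
    {"claw":0,"tx":0,"ty":0,"tz":0,"spin":0},
    {"claw":0,"tx":0,"ty":0,"tz":0,"spin":0},
    {"claw":0,"tx":0,"ty":0,"tz":0,"spin":0},
    {"claw":0,"tx":0,"ty":0,"tz":0,"spin":0}
  ]
}}

```text
clock: 17.7
tool_pos: [0.563, -0.0179, 0.106]
tool_rot: [0.109, 3.137, -0.002]
wrist_force: [-1.7, -2.8, 6.1]
width: 0.504
grip_force: 61.7
```

Request:
{"api": "servo_tool", "payload": {
  "plan": [
    {"claw":0,"tx":0,"ty":0,"tz":-0.03,"spin":0},
    {"claw":0,"tx":0,"ty":0,"tz":-0.09,"spin":0},
    {"claw":0,"tx":0,"ty":0,"tz":-0.16,"spin":0},
    {"claw":0,"tx":0,"ty":0,"tz":-0.22,"spin":0},
    {"claw":0,"tx":0,"ty":0,"tz":-0.24,"spin":0},
    {"claw":0,"tx":0,"ty":0,"tz":-0.24,"spin":0}
  ]
}}

```text
clock: 18.3
tool_pos: [0.5629, -0.0161, 0.2263]
tool_rot: [0.108, 3.136, 0.001]
wrist_force: [0.3, 0.2, -2.0]
width: 0.501
grip_force: 64.0
```

Run:
```python
from h import *
go((.381,-.239,.2,86),(.381,-.239,.04,86)); print(sensors.sense()['width'])
```

```text
at [ 0.5629 -0.0161  0.2263] ydeg 86.1 tilt [ 4.e-03  5.e-04 -1.e+00] q [-0.09  0.32  0.09  1.8  -0.03  1.03  1.51] t 18.3
(0.381, -0.239, 0.2, 86) {'tx': 0.3325, 'ty': -0.4697, 'tz': 0.051, 'spin': 0.0007} rows 6
(0.381, -0.239, 0.04, 86) {'tx': 0.3338, 'ty': -0.4699, 'tz': 0.371, 'spin': 0.0007} rows 7
0.5011506122780456
```

Request:
{"api": "servo_tool", "payload": {
  "plan": [
    {"claw":0,"tx":0.05,"ty":-0.07,"tz":0,"spin":0},
    {"claw":0,"tx":0.1,"ty":-0.14,"tz":0,"spin":0},
    {"claw":0,"tx":0.15,"ty":-0.22,"tz":0,"spin":0},
    {"claw":0,"tx":0.2,"ty":-0.3,"tz":0,"spin":0},
    {"claw":0,"tx":0.25,"ty":-0.38,"tz":0.02,"spin":0},
    {"claw":0,"tx":0.31,"ty":-0.45,"tz":0.05,"spin":0},
    {"claw":0,"tx":0.333,"ty":-0.47,"tz":0.13,"spin":0},
    {"claw":0,"tx":0.333,"ty":-0.47,"tz":0.22,"spin":0}
  ]
}}

```text
clock: 19.1
tool_pos: [0.3769, -0.2417, 0.1131]
tool_rot: [0.117, 3.139, -0.002]
wrist_force: [1.7, 0.5, -1.0]
width: 0.503
grip_force: 64.0
```

Request:
{"api": "servo_tool", "payload": {
  "plan": [
    {"claw":0,"tx":0,"ty":0,"tz":0.08,"spin":0},
    {"claw":0,"tx":0,"ty":0,"tz":0.15,"spin":0},
    {"claw":0,"tx":0,"ty":0,"tz":0.17,"spin":0},
    {"claw":0,"tx":0,"ty":0,"tz":0.17,"spin":0},
    {"claw":0,"tx":0,"ty":0,"tz":0.17,"spin":0}
  ]
}}

```text
clock: 19.6
tool_pos: [0.3797, -0.2397, 0.0297]
tool_rot: [0.108, 3.14, -0.0]
wrist_force: [0.2, -0.6, 0.2]
width: 0.495
grip_force: 64.0
```

Run:
```python
from h import *
go((.381,-.239,.007,86)); print(sensors.sense()['width'])
```

```text
at [ 0.3797 -0.2397  0.0297] ydeg 86.0 tilt [ 2.e-04 -2.e-04 -1.e+00] q [ 0.33  0.46  0.2   2.19 -0.18  0.51  2.17] t 19.6
(0.381, -0.239, 0.007, 86) {'tx': -0.0025, 'ty': 0.0015, 'tz': 0.0454, 'spin': 0.0005} rows 1
0.49536865703110805
```

Request:
{"api": "servo_tool", "payload": {
  "plan": [
    {"claw":0,"tx":0,"ty":0,"tz":0.02,"spin":0},
    {"claw":0,"tx":0,"ty":0,"tz":0.036,"spin":0},
    {"claw":0,"tx":0,"ty":0,"tz":0.042,"spin":0},
    {"claw":0,"tx":0,"ty":0,"tz":0.044,"spin":0},
    {"claw":0,"tx":0,"ty":0,"tz":0.044,"spin":0}
  ]
}}

```text
clock: 20.1
tool_pos: [0.3794, -0.2394, 0.0071]
tool_rot: [-0.108, -3.14, -0.0]
wrist_force: [-0.2, 0.6, -1.1]
width: 0.496
grip_force: 64.0
```

Request:
{"api": "servo_tool", "payload": {
  "plan": [
    {"claw":0,"tx":0,"ty":0,"tz":0.003,"spin":0},
    {"claw":0,"tx":0,"ty":0,"tz":0.003,"spin":0}
  ]
}}

```text
clock: 20.3
tool_pos: [0.3797, -0.2396, 0.006]
tool_rot: [0.109, 3.139, -0.0]
wrist_force: [-0.3, 0.1, 0.9]
width: 0.5
grip_force: 64.2
```

Request:
{"api": "servo_tool", "payload": {
  "plan": [
    {"claw":1,"tx":0,"ty":0,"tz":0,"spin":0},
    {"claw":1,"tx":0,"ty":0,"tz":0,"spin":0},
    {"claw":1,"tx":0,"ty":0,"tz":0,"spin":0},
    {"claw":1,"tx":0,"ty":0,"tz":-0.06,"spin":0},
    {"claw":1,"tx":0,"ty":0,"tz":-0.16,"spin":0},
    {"claw":1,"tx":0,"ty":0,"tz":-0.26,"spin":0},
    {"claw":1,"tx":-0.04,"ty":0.04,"tz":-0.35,"spin":0},
    {"claw":1,"tx":-0.08,"ty":0.08,"tz":-0.43,"spin":0}
  ]
}}

```text
clock: 21.1
tool_pos: [0.4209, -0.2035, 0.2213]
tool_rot: [0.113, 3.139, -0.001]
wrist_force: [1.8, -1.2, -0.6]
width: 0.998
grip_force: 0.0
```

Run:
```python
from h import *
go((.43,-.033,.33,98))
```

```text
at [ 0.4209 -0.2035  0.2213] ydeg 85.9 tilt [ 1.e-03 -6.e-04 -1.e+00] q [ 0.16  0.15  0.26  2.02 -0.05  0.97  1.94] t 21.1
(0.43, -0.033, 0.33, 98) {'tx': 0.0061, 'ty': 0.3413, 'tz': -0.2177, 'spin': -0.1347} rows 5
```

Request:
{"api": "servo_tool", "payload": {
  "plan": [
    {"claw":1,"tx":0,"ty":0.07,"tz":-0.04,"spin":-0.06},
    {"claw":1,"tx":0,"ty":0.15,"tz":-0.08,"spin":-0.13},
    {"claw":1,"tx":0.006,"ty":0.23,"tz":-0.12,"spin":-0.13},
    {"claw":1,"tx":0.006,"ty":0.3,"tz":-0.16,"spin":-0.13},
    {"claw":1,"tx":0.006,"ty":0.34,"tz":-0.2,"spin":-0.13},
    {"claw":1,"tx":0.006,"ty":0.34,"tz":-0.217,"spin":-0.13},
    {"claw":1,"tx":0.006,"ty":0.34,"tz":-0.217,"spin":-0.13},
    {"claw":1,"tx":0.006,"ty":0.34,"tz":-0.217,"spin":-0.13}
  ]
}}

```text
clock: 21.9
tool_pos: [0.4294, -0.0347, 0.3267]
tool_rot: [0.209, -3.134, 0.0]
wrist_force: [0.1, 0.5, 0.1]
width: 0.998
grip_force: 0.0
```

Run:
```python
from h import *
im,C=snap('wrist','w8'); go((.561,-.018,.2,8),(.561,-.018,.2,98))
im2=cv2.resize(im[:,:,::-1],(800,500)); cv2.imwrite('pics/w8b.png',im2)
```

```text
at [ 0.4291 -0.0347  0.3264] ydeg 97.6 tilt [-1.8e-03 -2.0e-04 -1.0e+00] q [-0.05 -0.02  0.07  1.95  0.    1.21  1.72] t 21.95
(0.561, -0.018, 0.2, 8) {'tx': -0.2663, 'ty': -0.0018, 'tz': 0.2522, 'spin': 0.9957} rows 11
(0.561, -0.018, 0.2, 98) {'tx': -0.2663, 'ty': -0.0018, 'tz': 0.2522, 'spin': -0.0043} rows 4
```

View pics/w8b.png

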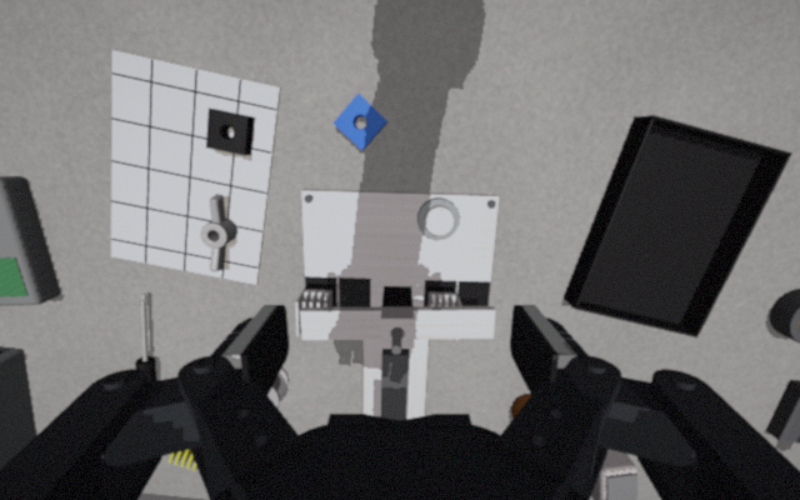

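The nut and spacer lie on the panel. The bar's front edge is level in this view, so its yaw is about 7.6°, and the stud is at (397,333).

Request:
{"api": "servo_tool", "payload": {
  "plan": [
    {"claw":1,"tx":-0.09,"ty":0,"tz":0.02,"spin":0},
    {"claw":1,"tx":-0.18,"ty":0,"tz":0.05,"spin":0},
    {"claw":1,"tx":-0.25,"ty":0,"tz":0.1,"spin":0},
    {"claw":1,"tx":-0.266,"ty":-0.002,"tz":0.18,"spin":0},
    {"claw":1,"tx":-0.266,"ty":-0.002,"tz":0.27,"spin":0},
    {"claw":1,"tx":-0.266,"ty":-0.002,"tz":0.35,"spin":0},
    {"claw":1,"tx":-0.266,"ty":-0.002,"tz":0.38,"spin":0},
    {"claw":1,"tx":-0.266,"ty":-0.002,"tz":0.38,"spin":0}
  ]
}}

```text
clock: 22.75
tool_pos: [0.5582, -0.018, 0.133]
tool_rot: [0.208, -3.126, 0.0]
wrist_force: [-0.3, 0.4, -0.2]
width: 1.001
grip_force: 0.0
```

Run:
```python
from h import *
go((.561,-.018,.09,97.6))
```

```text
at [ 0.5582 -0.018   0.133 ] ydeg 97.6 tilt [-8.8e-03 -9.0e-04 -1.0e+00] q [-0.06  0.43  0.06  1.87 -0.03  0.85  1.71] t 22.75
(0.561, -0.018, 0.09, 97.6) {'tx': -0.0063, 'ty': -0.0009, 'tz': 0.0859, 'spin': 0.0003} rows 1
```

Request:
{"api": "servo_tool", "payload": {
  "plan": [
    {"claw":1,"tx":0,"ty":0,"tz":0.05,"spin":0},
    {"claw":1,"tx":0,"ty":0,"tz":0.08,"spin":0},
    {"claw":1,"tx":0,"ty":0,"tz":0.09,"spin":0},
    {"claw":1,"tx":0,"ty":0,"tz":0.09,"spin":0},
    {"claw":1,"tx":0,"ty":0,"tz":0.09,"spin":0}
  ]
}}

```text
clock: 23.25
tool_pos: [0.5625, -0.0165, 0.0933]
tool_rot: [-0.212, 3.133, -0.0]
wrist_force: [-0.0, -0.3, -0.0]
width: 1.002
grip_force: 0.0
```

Request:
{"api": "servo_tool", "payload": {
  "plan": [
    {"claw":0,"tx":0,"ty":0,"tz":0,"spin":0},
    {"claw":0,"tx":0,"ty":0,"tz":0,"spin":0},
    {"claw":0,"tx":0,"ty":0,"tz":0,"spin":0},
    {"claw":0,"tx":0,"ty":0,"tz":0,"spin":0}
  ],
  "squeeze": 100
}}

```text
clock: 23.65
tool_pos: [0.5625, -0.0174, 0.0937]
tool_rot: [-0.211, 3.133, -0.002]
wrist_force: [-0.6, -1.1, 2.9]
width: 0.385
grip_force: 99.8
```

Request:
{"api": "servo_tool", "payload": {
  "plan": [
    {"claw":1,"tx":0,"ty":0,"tz":0,"spin":0},
    {"claw":1,"tx":0,"ty":0,"tz":0,"spin":0},
    {"claw":1,"tx":0,"ty":0,"tz":0.008,"spin":0},
    {"claw":1,"tx":0,"ty":0,"tz":0.013,"spin":0},
    {"claw":0,"tx":0,"ty":0,"tz":0.013,"spin":0},
    {"claw":0,"tx":0,"ty":0,"tz":0.013,"spin":0},
    {"claw":0,"tx":0,"ty":0,"tz":0.013,"spin":0},
    {"claw":0,"tx":0,"ty":0,"tz":0.013,"spin":0}
  ]
}}

```text
clock: 24.45
tool_pos: [0.5623, -0.0175, 0.0867]
tool_rot: [-0.211, 3.134, -0.002]
wrist_force: [-1.5, -1.6, -1.7]
width: 0.394
grip_force: 99.8
```

Request:
{"api": "servo_tool", "payload": {
  "plan": [
    {"claw":0,"tx":0,"ty":0,"tz":-0.02,"spin":0},
    {"claw":0,"tx":0,"ty":0,"tz":-0.05,"spin":0},
    {"claw":0,"tx":0,"ty":0,"tz":-0.09,"spin":0},
    {"claw":0,"tx":0,"ty":0,"tz":-0.13,"spin":0},
    {"claw":0,"tx":0,"ty":0,"tz":-0.18,"spin":0},
    {"claw":0,"tx":0,"ty":0,"tz":-0.22,"spin":0},
    {"claw":0,"tx":0,"ty":0,"tz":-0.26,"spin":0},
    {"claw":0,"tx":0,"ty":0,"tz":-0.26,"spin":0}
  ]
}}

```text
clock: 25.25
tool_pos: [0.5638, -0.0156, 0.2199]
tool_rot: [-0.213, 3.128, 0.001]
wrist_force: [1.4, -0.2, -4.0]
width: 0.399
grip_force: 100.8
```

Run:
```python
from h import *
go((.5,-.2,.22,97.6),(.432,-.354,.22,97.6)); print(sensors.sense()['wrist_force'])
S,D=snap('scene','s3'); u,v=proj(D,(.56,-.018,.15)).astype(int); cv2.imwrite('pics/s3b.png',cv2.resize(S[v-75:v+75,u-100:u+100,::-1],(600,450)))
```

```text
at [ 0.5638 -0.0156  0.2199] ydeg 97.8 tilt [ 0.0064  0.001  -1.    ] q [-0.07  0.32  0.06  1.8  -0.02  1.01  1.71] t 25.25
(0.5, -0.2, 0.22, 97.6) {'tx': 0.1764, 'ty': -0.348, 'tz': -0.0014, 'spin': 0.002} rows 4
(0.432, -0.354, 0.22, 97.6) {'tx': 0.3528, 'ty': -0.6348, 'tz': -0.0025, 'spin': 0.002} rows 8
[ 1.43843564 -0.163925   -3.97955212]
```

The bar is off: -4 N at the wrist and the grip steady.

Request:
{"api": "servo_tool", "payload": {
  "plan": [
    {"claw":0,"tx":0.05,"ty":-0.07,"tz":0,"spin":0},
    {"claw":0,"tx":0.1,"ty":-0.15,"tz":0,"spin":0.05},
    {"claw":0,"tx":0.15,"ty":-0.23,"tz":0,"spin":0.12},
    {"claw":0,"tx":0.2,"ty":-0.31,"tz":0,"spin":0.2},
    {"claw":0,"tx":0.24,"ty":-0.4,"tz":0,"spin":0.28},
    {"claw":0,"tx":0.28,"ty":-0.48,"tz":0,"spin":0.36},
    {"claw":0,"tx":0.32,"ty":-0.56,"tz":0,"spin":0.44},
    {"claw":0,"tx":0.353,"ty":-0.63,"tz":0,"spin":0.52}
  ]
}}

```text
clock: 26.1
tool_pos: [0.4273, -0.3537, 0.2148]
tool_rot: [-1.059, -2.956, -0.0]
wrist_force: [0.2, 0.0, -2.5]
width: 0.394
grip_force: 101.0
```

Request:
{"api": "servo_tool", "payload": {
  "plan": [
    {"claw":0,"tx":0,"ty":0,"tz":0,"spin":0.08},
    {"claw":0,"tx":0,"ty":0,"tz":0,"spin":0.16},
    {"claw":0,"tx":0,"ty":0,"tz":0,"spin":0.24},
    {"claw":0,"tx":0,"ty":0,"tz":0,"spin":0.32},
    {"claw":0,"tx":0,"ty":0,"tz":0,"spin":0.4},
    {"claw":0,"tx":0,"ty":0,"tz":0,"spin":0.48},
    {"claw":0,"tx":0,"ty":0,"tz":0,"spin":0.56},
    {"claw":0,"tx":0,"ty":0,"tz":0,"spin":0.62}
  ]
}}

```text
clock: 26.9
tool_pos: [0.4287, -0.3512, 0.2145]
tool_rot: [-2.316, -2.118, 0.001]
wrist_force: [0.1, -0.1, -2.9]
width: 0.398
grip_force: 101.0
```

Run:
```python
from h import *
s=sensors.sense(); print(s['width'],s['wrist_force']); go((.432,-.354,.22,175.4),(.432,-.354,.03,175.4))
```

```text
0.3977842828836176 [ 0.10419707 -0.07300119 -2.8998339 ]
at [ 0.4287 -0.3512  0.2145] ydeg -5.1 tilt [-0.0021  0.0017 -1.    ] q [ 0.19  0.35  0.56  1.84 -0.22  1.01  0.74] t 26.9
(0.432, -0.354, 0.22, 175.4) {'tx': -0.005, 'ty': 0.007, 'tz': -0.011, 'spin': -0.0056} rows 1
(0.432, -0.354, 0.03, 175.4) {'tx': -0.0056, 'ty': 0.0079, 'tz': 0.369, 'spin': -0.0056} rows 4
```

Request:
{"api": "servo_tool", "payload": {
  "plan": [
    {"claw":0,"tx":-0.005,"ty":0.007,"tz":0.08,"spin":0},
    {"claw":0,"tx":-0.005,"ty":0.007,"tz":0.17,"spin":0},
    {"claw":0,"tx":-0.005,"ty":0.007,"tz":0.26,"spin":0},
    {"claw":0,"tx":-0.005,"ty":0.007,"tz":0.33,"spin":0},
    {"claw":0,"tx":-0.005,"ty":0.007,"tz":0.365,"spin":0},
    {"claw":0,"tx":-0.005,"ty":0.007,"tz":0.38,"spin":0},
    {"claw":0,"tx":-0.005,"ty":0.007,"tz":0.385,"spin":0},
    {"claw":0,"tx":-0.005,"ty":0.007,"tz":0.385,"spin":0}
  ]
}}

```text
clock: 27.7
tool_pos: [0.4329, -0.3553, 0.0237]
tool_rot: [2.313, 2.125, 0.0]
wrist_force: [0.2, 0.7, -2.9]
width: 0.4
grip_force: 100.9
```

Request:
{"api": "servo_tool", "payload": {
  "plan": [
    {"claw":0,"tx":0,"ty":0,"tz":0.006,"spin":0},
    {"claw":0,"tx":0,"ty":0,"tz":0.01,"spin":0},
    {"claw":0,"tx":0,"ty":0,"tz":0.01,"spin":0}
  ]
}}

```text
clock: 28.0
tool_pos: [0.433, -0.3551, 0.0189]
tool_rot: [2.313, 2.125, 0.001]
wrist_force: [-0.2, 1.4, -2.3]
width: 0.393
grip_force: 100.9
```

Request:
{"api": "servo_tool", "payload": {
  "plan": [
    {"claw":0,"tx":0,"ty":0,"tz":0.003,"spin":0},
    {"claw":0,"tx":0,"ty":0,"tz":0.006,"spin":0},
    {"claw":0,"tx":0,"ty":0,"tz":0.006,"spin":0}
  ]
}}

```text
clock: 28.3
tool_pos: [0.433, -0.3553, 0.0166]
tool_rot: [2.313, 2.125, 0.001]
wrist_force: [-2.7, 2.2, 8.7]
width: 0.397
grip_force: 102.3
```

Request:
{"api": "servo_tool", "payload": {
  "plan": [
    {"claw":1,"tx":0,"ty":0,"tz":0,"spin":0},
    {"claw":1,"tx":0,"ty":0,"tz":0,"spin":0},
    {"claw":1,"tx":0,"ty":0,"tz":0,"spin":0},
    {"claw":1,"tx":0,"ty":0,"tz":-0.06,"spin":0},
    {"claw":1,"tx":0,"ty":0,"tz":-0.16,"spin":0},
    {"claw":1,"tx":0,"ty":0,"tz":-0.26,"spin":-0.06},
    {"claw":1,"tx":0,"ty":0,"tz":-0.36,"spin":-0.14},
    {"claw":1,"tx":0,"ty":0,"tz":-0.45,"spin":-0.22}
  ]
}}

```text
clock: 29.1
tool_pos: [0.4326, -0.3554, 0.243]
tool_rot: [1.907, 2.495, -0.001]
wrist_force: [0.9, -0.6, -0.3]
width: 1.002
grip_force: 0.0
```

Run:
```python
from h import *
go((.42,.05,.40,97)); p,R,s=pose(); print(R.T@np.array([-.013,.405,.15])/.5)
```

```text
at [ 0.4326 -0.3554  0.243 ] ydeg 15.2 tilt [ 8.0e-04 -1.1e-03 -1.0e+00] q [ 0.24  0.32  0.49  1.8  -0.17  1.07  1.06] t 29.1
(0.42, 0.05, 0.4, 97) {'tx': 0.7885, 'ty': 0.1887, 'tz': -0.315, 'spin': -0.9087} rows 10
[ 0.78805    0.187657  -0.3008954]
```

Request:
{"api": "servo_tool", "payload": {
  "plan": [
    {"claw":1,"tx":0.07,"ty":0.02,"tz":-0.05,"spin":-0.08},
    {"claw":1,"tx":0.15,"ty":0.04,"tz":-0.1,"spin":-0.16},
    {"claw":1,"tx":0.23,"ty":0.06,"tz":-0.15,"spin":-0.25},
    {"claw":1,"tx":0.31,"ty":0.08,"tz":-0.2,"spin":-0.34},
    {"claw":1,"tx":0.4,"ty":0.1,"tz":-0.25,"spin":-0.43},
    {"claw":1,"tx":0.49,"ty":0.12,"tz":-0.28,"spin":-0.52},
    {"claw":1,"tx":0.57,"ty":0.14,"tz":-0.3,"spin":-0.61},
    {"claw":1,"tx":0.65,"ty":0.155,"tz":-0.3,"spin":-0.7}
  ]
}}

```text
clock: 29.9
tool_pos: [0.4243, -0.0192, 0.3924]
tool_rot: [0.32, 3.121, 0.001]
wrist_force: [1.7, 0.3, -0.9]
width: 1.001
grip_force: 0.0
```

Run:
```python
from h import *
go((.42,.05,.40,97))
```

```text
at [ 0.4243 -0.0192  0.3924] ydeg 78.3 tilt [ 4.2e-03  5.0e-04 -1.0e+00] q [-0.17 -0.08  0.14  1.86  0.01  1.35  1.34] t 29.9
(0.42, 0.05, 0.4, 97) {'tx': 0.0364, 'ty': 0.1338, 'tz': -0.0152, 'spin': -0.2078} rows 3
```

Request:
{"api": "servo_tool", "payload": {
  "plan": [
    {"claw":1,"tx":0.01,"ty":0.05,"tz":0,"spin":-0.08},
    {"claw":1,"tx":0.02,"ty":0.1,"tz":0,"spin":-0.15},
    {"claw":1,"tx":0.036,"ty":0.134,"tz":0,"spin":-0.208},
    {"claw":1,"tx":0.036,"ty":0.134,"tz":0,"spin":-0.208},
    {"claw":1,"tx":0.036,"ty":0.134,"tz":0,"spin":-0.208}
  ]
}}

```text
clock: 30.4
tool_pos: [0.4201, 0.0477, 0.3904]
tool_rot: [-0.18, 3.136, -0.001]
wrist_force: [-1.0, -0.5, 0.4]
width: 0.998
grip_force: 0.0
```

Run:
```python
from h import *
im,C=snap('wrist','w9'); go()
cv2.imwrite('pics/w9b.png',cv2.resize(im[50:290,160:560,::-1],(800,480),interpolation=cv2.INTER_CUBIC))
```

```text
at [0.4202 0.0471 0.3904] ydeg 96.5 tilt [ 1.e-04 -4.e-04 -1.e+00] q [-0.25 -0.08  0.07  1.86  0.01  1.35  1.5 ] t 30.45
```

View pics/w9b.png

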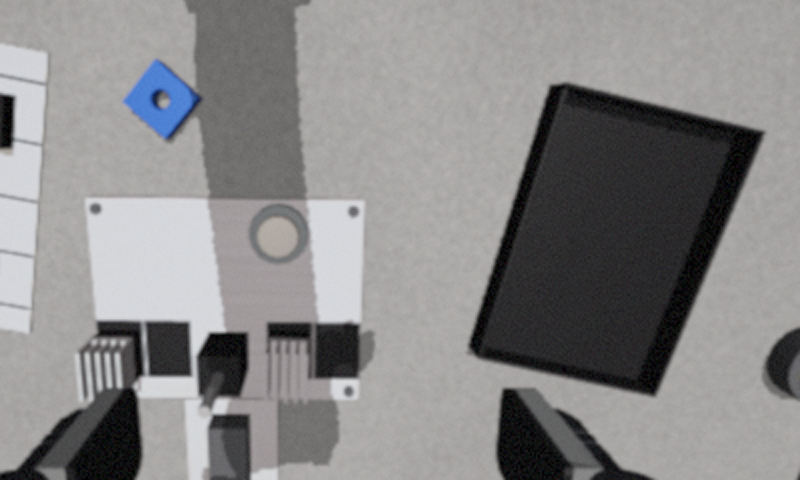

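The tray rim corners are (555,85), (763,131), (655,393) and (472,352). The module tops are at about (107,370) and (290,370), and the tray is unchanged.

```bash
cat >> h.py <<'E'
def tray(f):
    im,C=load(f); g=im.max(2).astype(np.uint8); best=None
    m=(g<62).astype(np.uint8); m=cv2.morphologyEx(m,cv2.MORPH_OPEN,np.ones((5,5)))
    for c in cv2.findContours(m,cv2.RETR_EXTERNAL,cv2.CHAIN_APPROX_NONE)[0]:
        P=np.array([onz(C,q[0],.03)[:2] for q in c],np.float32); r=cv2.minAreaRect(P)
        if min(r[1])>.12 and max(r[1])<.30 and cv2.contourArea(c)>3000: print('tray',r,cv2.boundingRect(c))
E
python3 - <<'E'
from h import *
_,C=load('w9'); w=lambda a,b,z:onz(C,(160+a/2,50+b/2),z)
T=[w(*p,.035)[:2] for p in((555,85),(763,131),(655,393),(472,352))]; print('tray',np.round(T,3),np.mean(T,0)); tray('w9')
for n,q in(('m0',((78,342),(133,340),(137,398),(82,400))),('m2',((268,340),(310,340),(312,400),(268,400)))):
    P=np.array([w(*p,.072) for p in q]); print(n,P.round(4)[:,:2].tolist(),P.mean(0))
pl=[w(*p,.012)[:2] for p in((86,198),(364,200),(358,398))]; print('plate',np.round(pl,4))
d=pl[1]-pl[0]; print(np.degrees(np.arctan2(-d[0],d[1])),np.linalg.norm(d)); d=pl[2]-pl[1]; print(np.degrees(np.arctan2(d[1],d[0])),np.linalg.norm(d))
for th in(5.5,6.5,7.5):
  c,s=np.cos(np.radians(th)),np.sin(np.radians(th))
  for y in(-.1,.056): print(th,y,(.561-s*y).round(4),(-.018+c*y).round(4))
E
```

```text
tray [[0.301 0.222]
 [0.316 0.396]
 [0.549 0.371]
 [0.529 0.199]] [0.42380822 0.2967463 ]
tray ((0.4246166944503784, 0.2967153489589691), (0.17928071320056915, 0.23778951168060303), 83.73751068115234) (396, 93, 144, 154)
m0 [[0.5447, -0.1351], [0.5378, -0.0904], [0.5893, -0.0854], [0.5965, -0.1313]] [ 0.56708406 -0.11053798  0.072     ]
m2 [[0.5251, 0.0193], [0.5211, 0.0534], [0.5742, 0.061], [0.5785, 0.0242]] [0.54972346 0.0394649  0.072     ]
plate [[ 0.4357 -0.1521]
 [ 0.4098  0.0871]
 [ 0.5961  0.1068]]
6.193761384944156 0.24058665418426595
6.0356278162951265 0.18730508971540763
5.5 -0.1 0.5706 -0.1175
5.5 0.056 0.5556 0.0377
6.5 -0.1 0.5723 -0.1174
6.5 0.056 0.5547 0.0376
7.5 -0.1 0.5741 -0.1171
7.5 0.056 0.5537 0.0375
```

Run:
```python
from h import *
go((.553,.038,.20,6.2))
```

```text
at [0.4202 0.0471 0.3904] ydeg 96.5 tilt [ 1.e-04 -4.e-04 -1.e+00] q [-0.25 -0.08  0.07  1.86  0.01  1.35  1.5 ] t 30.45
(0.553, 0.038, 0.2, 6.2) {'tx': -0.2617, 'ty': -0.048, 'tz': 0.3809, 'spin': -0.9966} rows 11
```

Request:
{"api": "servo_tool", "payload": {
  "plan": [
    {"claw":1,"tx":-0.03,"ty":0,"tz":0,"spin":0.09},
    {"claw":1,"tx":-0.06,"ty":0,"tz":0,"spin":0.18},
    {"claw":1,"tx":-0.1,"ty":0,"tz":0,"spin":0.27},
    {"claw":1,"tx":-0.14,"ty":0,"tz":0.05,"spin":0.36},
    {"claw":1,"tx":-0.18,"ty":0,"tz":0.1,"spin":0.45},
    {"claw":1,"tx":-0.22,"ty":0,"tz":0.15,"spin":0.54},
    {"claw":1,"tx":-0.26,"ty":0,"tz":0.2,"spin":0.63},
    {"claw":1,"tx":-0.26,"ty":0,"tz":0.25,"spin":0.72}
  ]
}}

```text
clock: 31.25
tool_pos: [0.5516, 0.0615, 0.2641]
tool_rot: [1.539, 2.737, -0.0]
wrist_force: [-0.0, 0.2, -0.0]
width: 1.001
grip_force: 0.0
```

Request:
{"api": "servo_tool", "payload": {
  "plan": [
    {"claw":1,"tx":0,"ty":0,"tz":0.04,"spin":0.09},
    {"claw":1,"tx":0,"ty":0,"tz":0.08,"spin":0.18},
    {"claw":1,"tx":0,"ty":0,"tz":0.12,"spin":0.27},
    {"claw":1,"tx":0,"ty":0,"tz":0.12,"spin":0.28},
    {"claw":1,"tx":0,"ty":0,"tz":0.12,"spin":0.28}
  ]
}}

```text
clock: 31.75
tool_pos: [0.5494, 0.0621, 0.2055]
tool_rot: [2.088, 2.348, -0.001]
wrist_force: [0.6, 0.2, 0.4]
width: 0.998
grip_force: 0.0
```

Run:
```python
from h import *
go((.553,.038,.10,6.2),(.553,.038,.048,6.2))
```

```text
at [0.5494 0.0621 0.2055] ydeg 6.7 tilt [-5.e-04 -8.e-04 -1.e+00] q [-0.32  0.33  0.19  1.84 -0.07  0.98  0.02] t 31.75
(0.553, 0.038, 0.1, 6.2) {'tx': -0.0485, 'ty': 0.0017, 'tz': 0.2111, 'spin': 0.0057} rows 3
(0.553, 0.038, 0.048, 6.2) {'tx': -0.0485, 'ty': 0.0018, 'tz': 0.3151, 'spin': 0.0057} rows 4
```

Request:
{"api": "servo_tool", "payload": {
  "plan": [
    {"claw":1,"tx":-0.049,"ty":0.002,"tz":0.05,"spin":0.006},
    {"claw":1,"tx":-0.049,"ty":0.002,"tz":0.12,"spin":0.006},
    {"claw":1,"tx":-0.049,"ty":0.002,"tz":0.16,"spin":0.006},
    {"claw":1,"tx":-0.049,"ty":0.002,"tz":0.2,"spin":0.006},
    {"claw":1,"tx":-0.049,"ty":0.002,"tz":0.25,"spin":0.006},
    {"claw":1,"tx":-0.049,"ty":0.002,"tz":0.29,"spin":0.006},
    {"claw":1,"tx":-0.049,"ty":0.002,"tz":0.316,"spin":0.006},
    {"claw":1,"tx":-0.049,"ty":0.002,"tz":0.316,"spin":0.006}
  ]
}}

```text
clock: 32.55
tool_pos: [0.5527, 0.0387, 0.0467]
tool_rot: [-2.098, -2.337, 0.002]
wrist_force: [-0.4, -0.3, -0.1]
width: 1.003
grip_force: 0.0
```

Request:
{"api": "servo_tool", "payload": {
  "plan": [
    {"claw":0,"tx":0,"ty":0,"tz":0,"spin":0},
    {"claw":0,"tx":0,"ty":0,"tz":0,"spin":0},
    {"claw":0,"tx":0,"ty":0,"tz":0,"spin":0},
    {"claw":0,"tx":0,"ty":0,"tz":0,"spin":0}
  ],
  "squeeze": 60
}}

```text
clock: 32.95
tool_pos: [0.5546, 0.0393, 0.049]
tool_rot: [2.098, 2.336, 0.004]
wrist_force: [0.9, 0.1, 6.7]
width: 0.498
grip_force: 61.8
```

Request:
{"api": "servo_tool", "payload": {
  "plan": [
    {"claw":0,"tx":0,"ty":0,"tz":-0.02,"spin":0},
    {"claw":0,"tx":0,"ty":0,"tz":-0.06,"spin":0},
    {"claw":0,"tx":0,"ty":0,"tz":-0.12,"spin":0},
    {"claw":0,"tx":0,"ty":0,"tz":-0.2,"spin":0},
    {"claw":0,"tx":0,"ty":0,"tz":-0.28,"spin":0},
    {"claw":0,"tx":0,"ty":0,"tz":-0.36,"spin":0},
    {"claw":0,"tx":0,"ty":0,"tz":-0.42,"spin":0},
    {"claw":0,"tx":0,"ty":0,"tz":-0.42,"spin":0}
  ]
}}

```text
clock: 33.75
tool_pos: [0.5557, 0.0391, 0.263]
tool_rot: [2.096, 2.333, 0.011]
wrist_force: [1.4, 0.7, -1.3]
width: 0.504
grip_force: 61.4
```

Run:
```python
from h import *
s=sensors.sense();print(s['width'],s['wrist_force'])
snap('top','t4'); tray('t4'); snap('wrist','w10'); tray('w10'); print(proj(load('t4')[1],(.424,.297,.035)))
go((.479,.291,.26,-6))
```

```text
0.504195684967428 [ 1.44699267  0.6865779  -1.27031432]
[234.83320262 238.60829131]
at [0.5529 0.0391 0.2581] ydeg 6.1 tilt [ 1.e-03  4.e-04 -1.e+00] q [-0.3   0.27  0.21  1.78 -0.06  1.09  0.05] t 33.85
(0.479, 0.291, 0.26, -6) {'tx': 0.5168, 'ty': -0.0931, 'tz': -0.0038, 'spin': 0.1348} rows 6
```

```bash
sed -i 's/>3000/>1000/; s/>.12 and/>.10 and/' h.py
python3 - <<'E'
from h import *
tray('top0'); tray('t4')
im,_=load('t4'); print(im[238,225:245].max(1), im[215,225:245].max(1))
E
```

```text
tray ((0.4244873821735382, 0.2979925870895386), (0.17786777019500732, 0.24164485931396484), 83.73829650878906) (209, 206, 53, 67)
tray ((0.8256046175956726, 0.5251023173332214), (0.17579607665538788, 0.14496378600597382), 0.5199578404426575) (164, 117, 37, 43)
tray ((0.42468351125717163, 0.29704245924949646), (0.17267726361751556, 0.24232426285743713), 83.79069519042969) (209, 206, 53, 67)
tray ((0.8256043195724487, 0.5251368880271912), (0.17579607665538788, 0.14544962346553802), 0.5199578404426575) (164, 117, 37, 43)
[28 27 23 29 27 26 29 24 29 30 25 26 29 30 31 28 25 27 28 29] [27 28 25 24 26 27 25 28 28 26 25 26 27 23 25 25 25 27 24 24]
```

Request:
{"api": "servo_tool", "payload": {
  "plan": [
    {"claw":0,"tx":0.07,"ty":-0.01,"tz":0,"spin":0.03},
    {"claw":0,"tx":0.15,"ty":-0.02,"tz":0,"spin":0.06},
    {"claw":0,"tx":0.23,"ty":-0.04,"tz":0,"spin":0.1},
    {"claw":0,"tx":0.31,"ty":-0.06,"tz":0,"spin":0.135},
    {"claw":0,"tx":0.39,"ty":-0.08,"tz":0,"spin":0.135},
    {"claw":0,"tx":0.47,"ty":-0.093,"tz":0,"spin":0.135},
    {"claw":0,"tx":0.517,"ty":-0.093,"tz":0,"spin":0.135},
    {"claw":0,"tx":0.517,"ty":-0.093,"tz":0,"spin":0.135}
  ]
}}

```text
clock: 34.65
tool_pos: [0.4759, 0.2955, 0.2551]
tool_rot: [-2.325, -2.108, 0.005]
wrist_force: [0.0, -0.2, -1.0]
width: 0.501
grip_force: 61.4
```

Run:
```python
from h import *
s=sensors.sense();print(s['width'],s['wrist_force'])
im,C=snap('wrist','w11'); tray('w11'); go((.479,.291,.05,-6))
for p in((.301,.222),(.316,.396),(.549,.371),(.529,.199)): print(proj(C,(*p,.035)).round(0))
cv2.imwrite('pics/w11b.png',im[:,:,::-1])
```

```text
0.5005083911870544 [ 0.03076028 -0.16915325 -1.0307344 ]
tray ((0.48437196016311646, 0.2752115726470947), (0.1256372332572937, 0.11610652506351471), 83.80136108398438) (283, 135, 94, 98)
tray ((0.3612416982650757, 0.3065469264984131), (0.16532766819000244, 0.10934770852327347), 83.47709655761719) (177, 100, 97, 133)
at [0.477  0.2925 0.2551] ydeg -5.8 tilt [-0.0038 -0.002  -1.    ] q [-0.68  0.29  0.1   1.77 -0.03  1.09 -0.67] t 34.7
(0.479, 0.291, 0.05, -6) {'tx': -0.0016, 'ty': 0.0057, 'tz': 0.4102, 'spin': 0.0025} rows 5
[193. 238.]
[174.  99.]
[377. 101.]
[368. 239.]
```

Request:
{"api": "servo_tool", "payload": {
  "plan": [
    {"claw":0,"tx":-0.002,"ty":0.004,"tz":0.08,"spin":0},
    {"claw":0,"tx":-0.002,"ty":0.004,"tz":0.16,"spin":0},
    {"claw":0,"tx":-0.002,"ty":0.004,"tz":0.24,"spin":0},
    {"claw":0,"tx":-0.002,"ty":0.004,"tz":0.32,"spin":0},
    {"claw":0,"tx":-0.002,"ty":0.004,"tz":0.38,"spin":0},
    {"claw":0,"tx":-0.002,"ty":0.004,"tz":0.395,"spin":0},
    {"claw":0,"tx":-0.002,"ty":0.004,"tz":0.4,"spin":0},
    {"claw":0,"tx":-0.002,"ty":0.004,"tz":0.4,"spin":0}
  ]
}}

```text
clock: 35.5
tool_pos: [0.4819, 0.2895, 0.0581]
tool_rot: [2.336, 2.1, 0.001]
wrist_force: [0.5, 0.3, -0.6]
width: 0.502
grip_force: 61.3
```

Request:
{"api": "servo_tool", "payload": {
  "plan": [
    {"claw":0,"tx":0,"ty":0,"tz":0.006,"spin":0},
    {"claw":0,"tx":0,"ty":0,"tz":0.012,"spin":0},
    {"claw":0,"tx":0,"ty":0,"tz":0.012,"spin":0}
  ]
}}

```text
clock: 35.8
tool_pos: [0.4814, 0.2902, 0.052]
tool_rot: [2.335, 2.102, 0.002]
wrist_force: [-0.0, -0.2, -1.3]
width: 0.502
grip_force: 61.3
```

Request:
{"api": "servo_tool", "payload": {
  "plan": [
    {"claw":0,"tx":0,"ty":0,"tz":0.008,"spin":0},
    {"claw":0,"tx":0,"ty":0,"tz":0.014,"spin":0},
    {"claw":0,"tx":0,"ty":0,"tz":0.014,"spin":0}
  ]
}}

```text
clock: 36.1
tool_pos: [0.4807, 0.2897, 0.0439]
tool_rot: [-2.335, -2.102, 0.001]
wrist_force: [0.6, 0.9, -1.0]
width: 0.498
grip_force: 61.3
```

Request:
{"api": "servo_tool", "payload": {
  "plan": [
    {"claw":0,"tx":0,"ty":0,"tz":0.004,"spin":0},
    {"claw":0,"tx":0,"ty":0,"tz":0.004,"spin":0}
  ]
}}

```text
clock: 36.3
tool_pos: [0.481, 0.2898, 0.0421]
tool_rot: [-2.335, -2.102, 0.001]
wrist_force: [-0.4, 0.5, -0.3]
width: 0.505
grip_force: 61.3
```

Request:
{"api": "servo_tool", "payload": {
  "plan": [
    {"claw":0,"tx":0,"ty":0,"tz":0.004,"spin":0},
    {"claw":0,"tx":0,"ty":0,"tz":0.004,"spin":0}
  ]
}}

```text
clock: 36.5
tool_pos: [0.4814, 0.2901, 0.041]
tool_rot: [-2.335, -2.101, -0.001]
wrist_force: [-1.5, -0.3, 3.7]
width: 0.502
grip_force: 61.9
```

Request:
{"api": "servo_tool", "payload": {
  "plan": [
    {"claw":1,"tx":0,"ty":0,"tz":0,"spin":0},
    {"claw":1,"tx":0,"ty":0,"tz":0,"spin":0},
    {"claw":1,"tx":0,"ty":0,"tz":0,"spin":0},
    {"claw":1,"tx":0,"ty":0,"tz":-0.06,"spin":0},
    {"claw":1,"tx":0,"ty":0,"tz":-0.16,"spin":0},
    {"claw":1,"tx":0,"ty":0,"tz":-0.26,"spin":0},
    {"claw":1,"tx":0,"ty":0,"tz":-0.36,"spin":0},
    {"claw":1,"tx":0,"ty":0,"tz":-0.45,"spin":0}
  ]
}}

```text
clock: 37.3
tool_pos: [0.4812, 0.29, 0.2681]
tool_rot: [2.335, 2.101, 0.003]
wrist_force: [0.5, 1.0, 0.2]
width: 1.001
grip_force: 0.0
```

Run:
```python
from h import *
go((.571,-.115,.26,6.2))
```

```text
at [0.4812 0.29   0.2681] ydeg -6.0 tilt [ 0.0013  0.001  -1.    ] q [-0.68  0.27  0.1   1.75 -0.03  1.12 -0.67] t 37.3
(0.571, -0.115, 0.26, 6.2) {'tx': -0.7866, 'ty': 0.2636, 'tz': 0.0157, 'spin': -0.1359} rows 9
```

Request:
{"api": "servo_tool", "payload": {
  "plan": [
    {"claw":1,"tx":-0.08,"ty":0.02,"tz":0,"spin":-0.04},
    {"claw":1,"tx":-0.17,"ty":0.05,"tz":0,"spin":-0.08},
    {"claw":1,"tx":-0.26,"ty":0.08,"tz":0,"spin":-0.136},
    {"claw":1,"tx":-0.35,"ty":0.11,"tz":0,"spin":-0.136},
    {"claw":1,"tx":-0.44,"ty":0.14,"tz":0,"spin":-0.136},
    {"claw":1,"tx":-0.53,"ty":0.17,"tz":0,"spin":-0.136},
    {"claw":1,"tx":-0.62,"ty":0.2,"tz":0,"spin":-0.136},
    {"claw":1,"tx":-0.71,"ty":0.23,"tz":0,"spin":-0.136}
  ]
}}

```text
clock: 38.1
tool_pos: [0.5583, -0.077, 0.2656]
tool_rot: [2.097, 2.339, 0.001]
wrist_force: [1.8, 0.3, -0.5]
width: 1.0
grip_force: 0.0
```

Run:
```python
from h import *
go((.571,-.115,.2,6.2),(.571,-.115,.048,6.2))
```

```text
at [ 0.5583 -0.077   0.2656] ydeg 6.2 tilt [ 5.e-04  2.e-04 -1.e+00] q [-0.15  0.29  0.29  1.75 -0.09  1.11  0.28] t 38.1
(0.571, -0.115, 0.2, 6.2) {'tx': -0.0783, 'ty': 0.0169, 'tz': 0.1311, 'spin': 0.0003} rows 2
(0.571, -0.115, 0.048, 6.2) {'tx': -0.0783, 'ty': 0.0167, 'tz': 0.4351, 'spin': 0.0003} rows 5
```

Request:
{"api": "servo_tool", "payload": {
  "plan": [
    {"claw":1,"tx":-0.06,"ty":0.017,"tz":0.03,"spin":0},
    {"claw":1,"tx":-0.07,"ty":0.017,"tz":0.12,"spin":0},
    {"claw":1,"tx":-0.07,"ty":0.017,"tz":0.21,"spin":0},
    {"claw":1,"tx":-0.07,"ty":0.017,"tz":0.29,"spin":0},
    {"claw":1,"tx":-0.07,"ty":0.017,"tz":0.29,"spin":0},
    {"claw":1,"tx":-0.07,"ty":0.017,"tz":0.29,"spin":0}
  ]
}}

```text
clock: 38.7
tool_pos: [0.5703, -0.1092, 0.1205]
tool_rot: [-2.097, -2.338, 0.002]
wrist_force: [0.9, 0.6, 0.1]
width: 0.998
grip_force: 0.0
```

Run:
```python
from h import *
go((.571,-.115,.048,6.2))
```

```text
at [ 0.5703 -0.1092  0.1205] ydeg 6.2 tilt [-1.4e-03 -1.0e-04 -1.0e+00] q [-0.07  0.49  0.27  1.84 -0.17  0.84  0.4 ] t 38.7
(0.571, -0.115, 0.048, 6.2) {'tx': -0.0118, 'ty': 0.0004, 'tz': 0.1451, 'spin': 0.0001} rows 2
```

Request:
{"api": "servo_tool", "payload": {
  "plan": [
    {"claw":1,"tx":-0.012,"ty":0,"tz":0.06,"spin":0},
    {"claw":1,"tx":-0.012,"ty":0,"tz":0.11,"spin":0},
    {"claw":1,"tx":-0.012,"ty":0,"tz":0.145,"spin":0},
    {"claw":1,"tx":-0.012,"ty":0,"tz":0.145,"spin":0},
    {"claw":0,"tx":-0.012,"ty":0,"tz":0.145,"spin":0},
    {"claw":0,"tx":-0.012,"ty":0,"tz":0.145,"spin":0},
    {"claw":0,"tx":-0.012,"ty":0,"tz":0.145,"spin":0},
    {"claw":0,"tx":-0.012,"ty":0,"tz":0.145,"spin":0}
  ]
}}

```text
clock: 39.5
tool_pos: [0.5729, -0.1152, 0.0501]
tool_rot: [2.096, 2.337, 0.004]
wrist_force: [0.4, 0.8, 7.3]
width: 0.502
grip_force: 60.5
```

Request:
{"api": "servo_tool", "payload": {
  "plan": [
    {"claw":0,"tx":0,"ty":0,"tz":0,"spin":0},
    {"claw":0,"tx":0,"ty":0,"tz":-0.02,"spin":0},
    {"claw":0,"tx":0,"ty":0,"tz":-0.08,"spin":0},
    {"claw":0,"tx":0,"ty":0,"tz":-0.16,"spin":0},
    {"claw":0,"tx":0,"ty":0,"tz":-0.24,"spin":0},
    {"claw":0,"tx":0,"ty":0,"tz":-0.32,"spin":0},
    {"claw":0,"tx":0,"ty":0,"tz":-0.42,"spin":0},
    {"claw":0,"tx":0,"ty":0,"tz":-0.44,"spin":0}
  ]
}}

```text
clock: 40.3
tool_pos: [0.5742, -0.116, 0.2753]
tool_rot: [2.092, 2.331, 0.01]
wrist_force: [1.1, -1.0, -1.6]
width: 0.501
grip_force: 61.8
```

Run:
```python
from h import *
s=sensors.sense();print(s['width'],s['wrist_force'])
snap('top','t5'); tray('t5'); go((.369,.302,.27,-6))
```

```text
0.500588124307879 [ 1.12339792 -0.98300361 -1.55296104]
tray ((0.4243764281272888, 0.2970758378505707), (0.17267727851867676, 0.24170660972595215), 83.79070281982422) (209, 206, 53, 67)
tray ((0.8256046175956726, 0.5251023173332214), (0.17579607665538788, 0.14496378600597382), 0.5199578404426575) (164, 117, 37, 43)
at [ 0.5738 -0.1158  0.2742] ydeg 6.2 tilt [ 9.6e-03 -8.0e-04 -1.0e+00] q [-0.1   0.31  0.32  1.7  -0.11  1.13  0.36] t 40.35
(0.369, 0.302, 0.27, -6) {'tx': 0.8749, 'ty': -0.317, 'tz': 0.0039, 'spin': 0.1355} rows 10
```

Request:
{"api": "servo_tool", "payload": {
  "plan": [
    {"claw":0,"tx":0.07,"ty":-0.03,"tz":0,"spin":0.03},
    {"claw":0,"tx":0.15,"ty":-0.06,"tz":0,"spin":0.06},
    {"claw":0,"tx":0.24,"ty":-0.09,"tz":0,"spin":0.1},
    {"claw":0,"tx":0.33,"ty":-0.12,"tz":0,"spin":0.135},
    {"claw":0,"tx":0.42,"ty":-0.15,"tz":0,"spin":0.135},
    {"claw":0,"tx":0.51,"ty":-0.18,"tz":0,"spin":0.135},
    {"claw":0,"tx":0.6,"ty":-0.21,"tz":0,"spin":0.135},
    {"claw":0,"tx":0.68,"ty":-0.24,"tz":0,"spin":0.135}
  ]
}}

```text
clock: 41.15
tool_pos: [0.4127, 0.2115, 0.2668]
tool_rot: [-2.332, -2.104, 0.003]
wrist_force: [0.6, 0.6, -3.1]
width: 0.501
grip_force: 61.7
```

Request:
{"api": "servo_tool", "payload": {
  "plan": [
    {"claw":0,"tx":0.07,"ty":-0.02,"tz":0,"spin":0},
    {"claw":0,"tx":0.13,"ty":-0.04,"tz":0,"spin":0},
    {"claw":0,"tx":0.16,"ty":-0.05,"tz":0,"spin":0},
    {"claw":0,"tx":0.16,"ty":-0.05,"tz":0,"spin":0}
  ]
}}

```text
clock: 41.55
tool_pos: [0.3963, 0.2942, 0.2666]
tool_rot: [-2.327, -2.109, 0.004]
wrist_force: [0.3, 0.1, -1.4]
width: 0.5
grip_force: 61.7
```

Run:
```python
from h import *
s=sensors.sense();print(s['width'],s['wrist_force'])
snap('wrist','w12'); tray('w12'); go((.369,.302,.06,-6))
im,C=load('w12')
for p in((.301,.222),(.316,.396),(.549,.371),(.529,.199)): print(proj(C,(*p,.035)).round(0))
```

```text
0.49990397605834674 [ 0.28643993  0.14922463 -1.40508831]
at [0.3971 0.2922 0.2666] ydeg -5.8 tilt [-0.0021 -0.0018 -1.    ] q [-0.71  0.15  0.03  1.91 -0.    1.09 -0.79] t 41.6
(0.369, 0.302, 0.06, -6) {'tx': 0.0147, 'ty': -0.0572, 'tz': 0.4133, 'spin': 0.0024} rows 5
[254. 229.]
[244.  91.]
[442.  93.]
[425. 229.]
```

Run:
```python
from h import *
im,C=load('w12'); g=im.max(2)
for r in(110,150): x=np.where(g[r]<62)[0]; print(r,[ (a[0],a[-1]) for a in np.split(x,np.where(np.diff(x)>4)[0]+1) if len(a)>5])
```

```text
110 [(np.int64(247), np.int64(259)), (np.int64(416), np.int64(441))]
150 [(np.int64(249), np.int64(261)), (np.int64(369), np.int64(437))]
```

Request:
{"api": "servo_tool", "payload": {
  "plan": [
    {"claw":0,"tx":0.01,"ty":-0.04,"tz":0,"spin":0},
    {"claw":0,"tx":0.015,"ty":-0.057,"tz":0.06,"spin":0},
    {"claw":0,"tx":0.015,"ty":-0.057,"tz":0.14,"spin":0},
    {"claw":0,"tx":0.015,"ty":-0.057,"tz":0.22,"spin":0},
    {"claw":0,"tx":0.015,"ty":-0.057,"tz":0.3,"spin":0},
    {"claw":0,"tx":0.015,"ty":-0.057,"tz":0.3,"spin":0},
    {"claw":0,"tx":0.015,"ty":-0.057,"tz":0.3,"spin":0}
  ]
}}

```text
clock: 42.3
tool_pos: [0.3709, 0.3008, 0.1178]
tool_rot: [2.335, 2.101, -0.004]
wrist_force: [1.0, -0.1, -1.2]
width: 0.509
grip_force: 61.7
```

Run:
```python
from h import *
s=sensors.sense();print(s['width']);go((.369,.302,.05,-6))
```

```text
0.5090365345118928
at [0.3709 0.3008 0.1178] ydeg -6.0 tilt [-0.0016 -0.0022 -1.    ] q [-0.74  0.33  0.    2.08 -0.    0.74 -0.84] t 42.3
(0.369, 0.302, 0.05, -6) {'tx': 0.0022, 'ty': -0.0038, 'tz': 0.1356, 'spin': -0.0005} rows 2
```

Request:
{"api": "servo_tool", "payload": {
  "plan": [
    {"claw":0,"tx":0,"ty":0,"tz":0.06,"spin":0},
    {"claw":0,"tx":0,"ty":0,"tz":0.11,"spin":0},
    {"claw":0,"tx":0,"ty":0,"tz":0.13,"spin":0},
    {"claw":0,"tx":0,"ty":0,"tz":0.138,"spin":0},
    {"claw":0,"tx":0,"ty":0,"tz":0.142,"spin":0},
    {"claw":0,"tx":0,"ty":0,"tz":0.142,"spin":0}
  ]
}}

```text
clock: 42.9
tool_pos: [0.3717, 0.3032, 0.0481]
tool_rot: [2.334, 2.103, 0.003]
wrist_force: [0.0, 0.4, -1.6]
width: 0.504
grip_force: 61.9
```

Request:
{"api": "servo_tool", "payload": {
  "plan": [
    {"claw":0,"tx":0,"ty":0,"tz":0.004,"spin":0},
    {"claw":0,"tx":0,"ty":0,"tz":0.006,"spin":0},
    {"claw":0,"tx":0,"ty":0,"tz":0.006,"spin":0}
  ]
}}

```text
clock: 43.2
tool_pos: [0.3709, 0.3027, 0.0441]
tool_rot: [-2.333, -2.103, -0.001]
wrist_force: [0.5, 0.3, -2.5]
width: 0.504
grip_force: 61.9
```

Request:
{"api": "servo_tool", "payload": {
  "plan": [
    {"claw":0,"tx":0,"ty":0,"tz":0.004,"spin":0},
    {"claw":0,"tx":0,"ty":0,"tz":0.004,"spin":0}
  ]
}}

```text
clock: 43.4
tool_pos: [0.3711, 0.3028, 0.0421]
tool_rot: [-2.333, -2.103, -0.001]
wrist_force: [0.5, 0.8, 0.7]
width: 0.501
grip_force: 62.1
```

Contact begins here, so I'll release, rise and take one last look.

Request:
{"api": "servo_tool", "payload": {
  "plan": [
    {"claw":1,"tx":0,"ty":0,"tz":0.001,"spin":0},
    {"claw":1,"tx":0,"ty":0,"tz":0.001,"spin":0},
    {"claw":1,"tx":0,"ty":0,"tz":0.001,"spin":0},
    {"claw":1,"tx":0,"ty":0,"tz":-0.06,"spin":0},
    {"claw":1,"tx":0,"ty":0,"tz":-0.16,"spin":0},
    {"claw":1,"tx":0,"ty":0,"tz":-0.26,"spin":0},
    {"claw":1,"tx":0,"ty":0,"tz":-0.36,"spin":0},
    {"claw":1,"tx":0,"ty":0,"tz":-0.46,"spin":0}
  ]
}}

```text
clock: 44.2
tool_pos: [0.3705, 0.3021, 0.2741]
tool_rot: [-2.334, -2.103, -0.0]
wrist_force: [1.3, 1.6, 0.3]
width: 1.002
grip_force: 0.0
```

Request:
{"api": "servo_tool", "payload": {
  "plan": [
    {"claw":1,"tx":0,"ty":0,"tz":-0.08,"spin":0},
    {"claw":1,"tx":0.03,"ty":0,"tz":-0.16,"spin":-0.08},
    {"claw":1,"tx":0.1,"ty":0,"tz":-0.24,"spin":-0.16},
    {"claw":1,"tx":0.18,"ty":0,"tz":-0.3,"spin":-0.24},
    {"claw":1,"tx":0.26,"ty":0,"tz":-0.34,"spin":-0.32},
    {"claw":1,"tx":0.34,"ty":0,"tz":-0.36,"spin":-0.4},
    {"claw":1,"tx":0.42,"ty":0,"tz":-0.36,"spin":-0.48},
    {"claw":1,"tx":0.42,"ty":0,"tz":-0.36,"spin":-0.48}
  ]
}}

```text
clock: 45.0
tool_pos: [0.3904, 0.5163, 0.449]
tool_rot: [-1.381, -2.818, 0.003]
wrist_force: [0.6, 1.2, -0.2]
width: 0.997
grip_force: 0.0
```

Run:
```python
from h import *
a,C=snap('scene','s9'); b,C=snap('top','t9'); go(); tray('t9')
A=cv2.resize(a[130:340,150:450,::-1],(800,560))[:, :]
B=cv2.resize(b[130:290,200:430,::-1],(430,300)); A=cv2.resize(a[130:340,150:450,::-1],(430,300))
cv2.imwrite('pics/f.png',cv2.resize(np.vstack([A,B]),(800,600) if 0 else (430,600)))
```

```text
at [0.3921 0.5119 0.4502] ydeg 37.3 tilt [-0.0018 -0.0022 -1.    ] q [-0.87  0.36 -0.13  1.24  0.04  1.55 -0.34] t 45.1
tray ((0.4254796504974365, 0.2975490093231201), (0.1791847199201584, 0.24371442198753357), 83.73829650878906) (209, 206, 53, 67)
tray ((0.8256046175956726, 0.5251023173332214), (0.17579607665538788, 0.14496378600597382), 0.5199578404426575) (164, 117, 37, 43)
```

View pics/f.png

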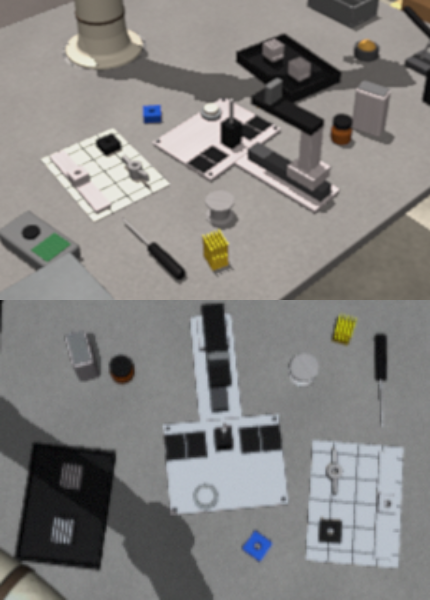

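Both modules stand in the tray and all four nests are empty. The nut, spacer and bar are on the panel, the head is back and the bystanders haven't moved.

```bash
python3 -c "
from station import order
print(order.close_job())"
```

```text
the job is handed in; nothing more can be done
None
```

The job is done and handed in at about 45 s: stop button pressed and released, probe head left at its far stop, wing nut, spacer and clamp bar laid on the panel in that order, and the two modules present moved into the tray.

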